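# Break down the stack of compressor parts into their trays

### The job

Take the stack of compressor parts on the shed bench apart from the top down and set each part flat and the same way up inside its own magnetic tray: the brass bush in the small round dish, the hexagon nut in the square tray, the pulley in the wide round dish and, last, the cylinder head in the long tray. Set each part down rather than dropping it, and do not push about or upset the glass jar and the oil bottle.

Things in the scene. Friction and masses are not known exactly. Their poses are not given: they have to be found in the camera images.
- head: Finned cast aluminium cylinder head of a small compressor, a block 100 (x) by 60 (y) by 32 (z) mm, about 0.4 kg; bottom of the stack, lying flat on the bench. Its long y faces are upright and may be gripped anywhere (60 mm across). Origin: centre of the underside; x along its length, z up.
- pulley: Dark steel V-groove pulley, a disc 52 mm across and 26 mm high, about 0.3 kg, lying flat on the head near its centre; it may be gripped across any diameter as a plain cylinder (rims at top and bottom). Origin: centre of the underside, z up along its axis.
- nut: Large bright steel hexagon nut, 36 mm across flats (41.6 mm across corners), 24 mm high, about 0.12 kg, lying flat on the pulley near its centre. Origin: centre of the underside, z up; its x axis is square to one pair of flats (the other pairs at plus and minus 60 degrees).
- bush: Brass bush, a cylinder 22 mm across and 26 mm high, about 0.06 kg, standing on the nut, top of the stack. Origin: centre of the underside, z up along its axis.
- long_tray: Fixed grey magnetic tray with a black rubber-lined floor for the head, inside 120 (x) by 80 (y) mm, outside 126 by 86 mm; floor 3 mm and rim 10 mm above the bench. Origin: centre of the underside; x along its length.
- square_tray: Fixed grey magnetic tray with a black rubber-lined floor for the nut, inside 56 by 56 mm, outside 62 by 62 mm; floor 3 mm and rim 10 mm above the bench. Origin: centre of the underside; x and y square to its sides.
- wide_dish: Fixed grey round magnetic dish with a black rubber-lined floor for the pulley, inside 72 mm across, outside 78 mm; floor 3 mm and rim 10 mm above the bench. Origin: centre of the underside.
- small_dish: Fixed grey round magnetic dish with a black rubber-lined floor for the bush, inside 42 mm across, outside 48 mm; floor 3 mm and rim 10 mm above the bench. Origin: centre of the underside.
- jar: Bystander: loose glass jar with steel lid, 60 mm across, 85 mm high, standing near the far middle of the working area. Origin: centre of the underside. Leave it alone.
- oil_bottle: Bystander: loose white oil bottle with a red cap, 60 mm across, 150 mm high, standing at the far left of the working area. Origin: centre of the underside. Leave it alone.

How it is judged:
On the way, in this order (a step that is already met when the one before it is completed fails the run):
1. The brass bush stands, released, in the small round dish (horizontal distance between bush and small_dish below 0.013 m and z of bush in the frame of small_dish between 0 and 0.006 m and angle between bush's own z axis and vertical below 0.1 rad and contact force between the fingers and bush below 0.1 N), for 0.2 s.
2. The hexagon nut lies, released, in the square tray (horizontal distance between nut and square_tray below 0.015 m and z of nut in the frame of square_tray between 0 and 0.006 m and angle between nut's own z axis and vertical below 0.1 rad and contact force between the fingers and nut below 0.1 N), for 0.2 s.
3. The pulley lies, released, in the wide round dish (horizontal distance between pulley and wide_dish below 0.013 m and z of pulley in the frame of wide_dish between 0 and 0.006 m and angle between pulley's own z axis and vertical below 0.1 rad and contact force between the fingers and pulley below 0.1 N), for 0.2 s.
4. The cylinder head lies, released, in the long tray (horizontal distance between head and long_tray below 0.016 m and z of head in the frame of long_tray between 0 and 0.006 m and angle between head's own z axis and vertical below 0.1 rad and contact force between the fingers and head below 0.1 N), for 0.2 s.
At the end, for the whole second after the job is handed in: All four parts released, at rest, the same way up (within 0.1 rad) on their own trays' floors: underside under 6 mm above the tray's underside; off-centre less than: bush 13 mm, nut 15 mm, pulley 13 mm, head 16 mm (in effect, anywhere flat inside the rim) (all of step 1 and all of step 2 and all of step 3 and all of step 4 and linear speed of each of bush, nut, pulley, head below 0.02 m/s and angular speed of each of bush, nut, pulley, head below 0.2 rad/s); the robot touches nothing.
It fails at once if A part is dropped (falls free at over 0.6 m/s) ((linear speed of bush above 0.6 m/s and contact force between the fingers and bush below 0.1 N) or (linear speed of nut above 0.6 m/s and contact force between the fingers and nut below 0.1 N) or (linear speed of pulley above 0.6 m/s and contact force between the fingers and pulley below 0.1 N) or (linear speed of head above 0.6 m/s and contact force between the fingers and head below 0.1 N)).
It fails at once if The glass jar is upset or pushed more than 40 mm (angle between jar's own z axis and vertical above 0.4 rad or distance of jar from where it was at the start of the episode above 0.04 m).
It fails at once if The oil bottle is upset or pushed more than 40 mm (angle between oil_bottle's own z axis and vertical above 0.4 rad or distance of oil_bottle from where it was at the start of the episode above 0.04 m).
It also fails if it takes over 128 s, if anything falls off the work surface, if the arm or the gripper's body presses on something with over 40 N, if the wrist force passes 120 N, or if a joint passes its speed limit or range.

### The arm

A 7-joint arm with a two-finger parallel gripper is mounted at the origin on the work surface. World frame = base frame: x ahead of the robot, y to its left, z up, the work surface at z = 0. Lengths are in m, angles in rad, forces in N, time in s.
With the tool pointing down it reaches from about 0.4 to 0.85 m from the base axis. Payload 4.5 kg.
Tool frame: the origin (TCP) lies midway between the tips of the shut fingers; the grasp point (between the pads) lies r.grip_point_offset behind it (r.grip_point_offset is the distance from the TCP to the grasp point, in m); z points along the fingers, y is the line along which they close (so a half turn about z gives the same grasp; the last joint's range is limited). The gripper opens to 88 mm and grips with 3 to 60 N. Pads are 18 mm wide; open, the fingers measure 123 mm over their backs; the gripper's body (75 mm by 187 mm) begins 45 mm behind the grasp point.
Start: joints at [1.256, 0.689, -0.195, 1.565, 0.157, 0.902, -0.215], TCP at [0.214, -0.587, 0.2] pointing down, gripper open.
Joint ranges: [-3.01, 3.01], [-0.46, 2.08], [-1.47, 1.51], [0.13, 2.56], [-1, 4.14], [0.04, 2.09], [-2.66, 2.66]. Speed limits (rad/s): [2.57, 2.57, 3.14, 3.14, 3.14, 3.14, 3.14].

### API

Orientations are given as a unit quaternion [x, y, z, w].
In Python, from plant import r gives the robot as it stands.
- The arm moves only by the shell command python3 -m jog 'ROWS' [FORCE]. ROWS is JSON, a list of rows, each an object of numbers: "wx", "wy", "wz": the turn, a rotation vector about the world's x, y, z as a fraction of full scale; "dx", "dy", "dz": the shift along the world's x, y, z as a fraction of full scale; "hand": the closure, from 0 (fully open) to 1 (shut). In form: [{"wx": .., "wy": .., "wz": .., "dx": .., "dy": .., "dz": .., "hand": ..}, ...]. A call has 1 to 5 rows; each row shifts and turns the commanded pose from where the row before left it; what a row does not reach is not made up. Full scale, the value 1, is 0.25 m for a shift and 2 rad for a turn. A row lasts 1/12 s, in which the tool goes at most 41.7 mm and 7.16 degrees, less where a joint would pass 70% of its speed; a pose out of reach is approached as far as the arm can. A call with a number of a shift or a turn outside -1 to 1 is refused whole. A call with a gripper value outside its range is refused whole. The fingers move at their own pace and stop on an object; FORCE is the grip in N (left out, the last holds). Time passes only in rows, so rows that do not move let the fingers close. It gives the time, the measured TCP pose, the force, the opening and the grip force at its end, in the units of the state.
- r.get_state(): the state, without advancing time (a new reading comes with each control period).
- r.snapshot(name): name is "scene" or "top"; returns the picture (420x560x3 uint8, red, green, blue); there is no depth.
- r.camera_info(name): a dict with "mtx" (3x3 intrinsics, pixels), "R" (3x3) and "t" (3): a world point X has camera coordinates R X + t. Camera axes: x right, y down, z forward; pixel columns grow to the right and rows downward; lengths in m; the calibration is good to about 2 mm. A picture is of the moment at which its call begins. camera_info takes no time and is no camera call.
- r.finish_job(): hands the job in; it is judged then, once.
Trained networks look in the newest picture that a camera, given by its name, has taken for a name from the list of things; names that differ only in an ending like _2 or _b are one class to them, and where a whole thing is asked for, a point or a joint stands for the part that bears it (a point fixed in the world has none). Each returns a list of dicts, best first, with "p" (0 to 1); they miss things now and then, are a little off and sometimes report something else, mostly with a low value. They report only what shows in the picture. A call takes as long as a camera call.
- r.search_frame(camera, query): "bbox" ([left, top, right, bottom] in pixels, round what is visible of it).
- r.masks_of(camera, query): "region" (420x560 bool, what is visible of it) and "bbox" ([left, top, right, bottom] in pixels, round what is visible of it).
The state is a dict: "clock": time; "q": joint angles; "qd": joint speeds; "joint_torque": joint torques, N m; "tool_pos": TCP position; "eef_rot": TCP orientation; "contact_force": force on the tool from outside, world axes, zero at the start; "moment": the same for the moment, N m; "opening": opening from 0.0 (shut) to 1.0 (fully open); "finger_force": force on a finger pad.
Only numpy, scipy, OpenCV 4.12 (cv2) and the standard library are available. Lean on these libraries where they do the work, as an engineer would, in place of code of your own. Each camera call takes 0.05 s, during which the arm holds its last target. There are 200 camera calls.

## Working session

There is one attempt and no reset: what is moved stays moved. The work goes in short steps, Python scripts to look and compute and a shell command to move; the robot and the scene stay as the last step left them, time stands still between calls to the robot, and variables do not carry over. Pictures are saved under pics/ and viewed, at most 14 in all, crops included, and the job is handed in when it is done.

```bash
mkdir -p pics; ls; python3 - <<'E'
from plant import r
import cv2,numpy as np
print(r.get_state(), r.grip_point_offset)
for c in("scene","top"):
    im=r.snapshot(c); cv2.imwrite(f"pics/{c}0.png",im[:,:,::-1])
    k=r.camera_info(c); print(c,np.round(k["mtx"],1).tolist(),np.round(k["R"],3).tolist(),np.round(k["t"],3).tolist())
    for q in "head pulley nut bush long_tray square_tray wide_dish small_dish jar oil_bottle".split():
        print(q,[(round(d["p"],2),np.round(d["bbox"]).tolist()) for d in r.search_frame(c,q)[:2]])
E
```

```text
pics
{'clock': 0.0, 'q': array([ 1.25577866,  0.68998527, -0.19450417,  1.56633096,  0.15731219,
        0.9024834 , -0.21510696]), 'qd': array([ 0.00015249, -0.00033117, -0.00012392, -0.00055225,  0.00070317,
       -0.00146593, -0.00072025]), 'joint_torque': array([-4.63009510e-04, -5.27567339e+01, -1.26690824e+00, -1.53430241e+01,
       -5.26000361e-02,  6.43572916e-03,  1.50981064e-04]), 'tool_pos': array([ 0.21332158, -0.58673223,  0.19941252]), 'eef_rot': array([ 9.84822309e-01,  1.73563236e-01, -2.28214483e-04, -8.78252040e-04]), 'contact_force': array([ 0.73270658,  0.27473238, -0.07302028]), 'moment': array([-0.03410402,  0.01524701,  0.03503037]), 'finger_force': 0.0, 'opening': 0.9984994950362924} 0.0187
scene [[544.8, 0.0, 281.0], [0.0, 544.8, 210.3], [0.0, 0.0, 1.0]] [[0.396, 0.918, -0.02], [0.545, -0.252, -0.8], [-0.739, 0.306, -0.6]] [-0.249, -0.22, 1.724]
head [(0.72, [100.0, 218.0, 142.0, 253.0])]
pulley [(0.52, [108.0, 222.0, 126.0, 234.0])]
nut [(0.69, [104.0, 212.0, 126.0, 229.0])]
bush [(0.5, [104.0, 203.0, 117.0, 220.0]), (0.25, [166.0, 277.0, 204.0, 307.0])]
l
[... 295 characters left out ...]
3, [405.0, 154.0, 427.0, 207.0]), (0.2, [106.0, 213.0, 126.0, 228.0])]
top [[431.7, 0.0, 273.3], [0.0, 431.7, 215.7], [0.0, 0.0, 1.0]] [[0.009, -1.0, 0.025], [-0.985, -0.013, -0.171], [0.171, -0.023, -0.985]] [0.027, 0.536, 0.995]
head [(0.75, [396.0, 256.0, 438.0, 300.0]), (0.26, [96.0, 189.0, 134.0, 221.0])]
pulley [(0.64, [408.0, 268.0, 433.0, 289.0])]
nut [(0.75, [420.0, 269.0, 433.0, 287.0])]
bush []
long_tray [(0.72, [135.0, 240.0, 172.0, 301.0])]
square_tray [(0.8, [187.0, 160.0, 212.0, 180.0])]
wide_dish []
small_dish [(0.72, [282.0, 241.0, 302.0, 261.0])]
jar [(0.67, [270.0, 144.0, 292.0, 176.0])]
oil_bottle [(0.81, [98.0, 188.0, 134.0, 222.0]), (0.49, [364.0, 171.0, 390.0, 196.0])]
```

```bash
python3 - <<'E'
import cv2
a=cv2.imread("pics/scene0.png");b=cv2.imread("pics/top0.png")
cv2.imwrite("pics/s1.png",cv2.resize(a[130:330,80:450],None,fx=2.1,fy=2.1,interpolation=2))
cv2.imwrite("pics/t1.png",cv2.resize(b[120:340,90:470],None,fx=2.1,fy=2.1,interpolation=2))
E
```

```text
(no output)
```

View pics/s1.png

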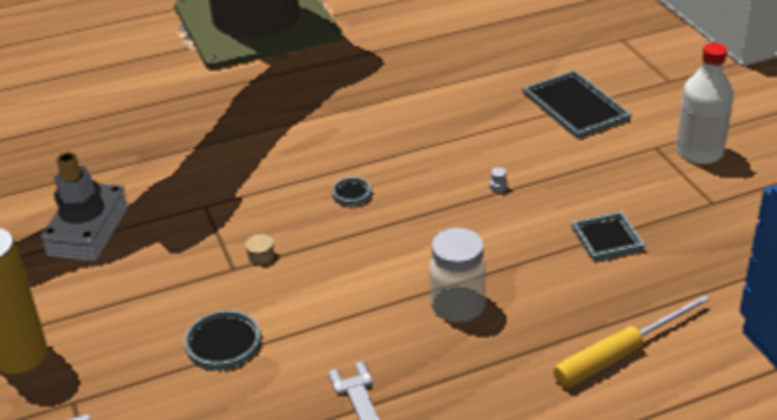

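View pics/t1.png

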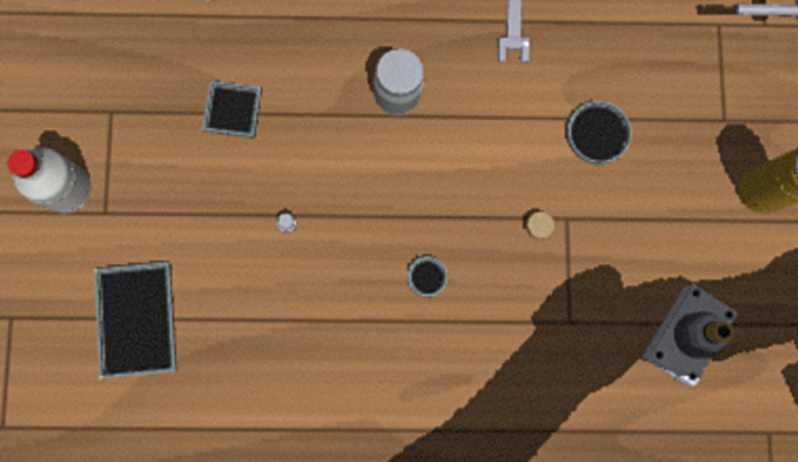

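```bash
cat > h.py <<'E'
from plant import r
import cv2,numpy as np
from scipy.optimize import least_squares
K={c:r.camera_info(c) for c in("scene","top")}
def proj(c,X):
    k=K[c];p=(np.asarray(X,float)@np.array(k["R"]).T+k["t"])@np.array(k["mtx"]).T
    return p[...,:2]/p[...,2:]
def plane(c,uv,z):
    k=K[c];uv=np.atleast_2d(uv);R=np.array(k["R"]);o=-R.T@k["t"]
    d=np.c_[uv,np.ones(len(uv))]@np.linalg.inv(k["mtx"]).T@R
    return o+d*((z-o[2])/d[:,2:])
def tri(us,ut):
    f=lambda X:np.r_[proj("scene",X)-us,proj("top",X)-ut]
    s=least_squares(f,[.5,0,.05]);return s.x,np.abs(s.fun).max()
E
python3 - <<'E'
from h import *
for c in("scene","top"):
    im=r.snapshot(c)
    for q in "long_tray square_tray wide_dish small_dish jar oil_bottle".split():
        ds=r.masks_of(c,q)
        if not ds: print(c,q,None);continue
        m=ds[0]["region"];v,u=np.nonzero(m)
        cn=max(cv2.findContours(m.astype(np.uint8),0,1)[0],key=len)[:,0].astype(float)
        P=plane(c,cn,.008)[:,:2]
        rc=cv2.minAreaRect((P*1000).astype(np.float32))
        print(c,q,round(ds[0]["p"],2),"minrect c",np.round(rc[0],1),np.round(rc[1],1),round(rc[2],1),"px",u.mean().round(1),v.mean().round(1))
a=cv2.imread("pics/scene0.png")[190:265,90:150];b=cv2.imread("pics/top0.png")[245:310,385:450]
f=lambda x:cv2.resize(x,None,fx=390/x.shape[1],fy=390/x.shape[1],interpolation=2)
a,b=f(a),f(b);h=max(a.shape[0],b.shape[0]);p=lambda x:cv2.copyMakeBorder(x,0,h-x.shape[0],0,0,0)
cv2.imwrite("pics/st.png",np.hstack([p(a),p(b)]))
E
```

```text
scene long_tray 0.92 minrect c [403.4 316.4] [141.5  98.3] 7.1 px 353.8 179.7
scene square_tray 0.68 minrect c [654.9 216.1] [67.7 72.7] 82.4 px 368.5 242.2
scene wide_dish 0.81 minrect c [ 633.4 -227.5] [75.  86.6] 76.1 px 185.0 291.8
scene small_dish 0.55 minrect c [454.6 -18.4] [45.6 62. ] 70.3 px 246.8 220.7
scene jar 0.58 minrect c [642.1  34.4] [ 60.4 150.2] 65.3 px 297.1 260.7
scene oil_bottle 0.94 minrect c [468.4 481.2] [ 62.7 292.9] 50.7 px 415.7 181.8
top long_tray 0.71 minrect c [400.8 321. ] [128.2  88.9] 5.3 px 153.8 272.1
top square_tray 0.63 minrect c [653.3 218.2] [63.1 64.3] 83.2 px 200.2 171.6
top wide_dish None
top small_dish 0.7 minrect c [ 630.6 -226.6] [77.  78.8] 88.5 px 375.0 182.8
top jar 0.61 minrect c [692.5  17.3] [79.9 59.1] 0.6 px 279.6 158.1
top oil_bottle 0.79 minrect c [565.5 431.8] [107.6  64.7] 59.9 px 113.4 204.8
```

View pics/st.png

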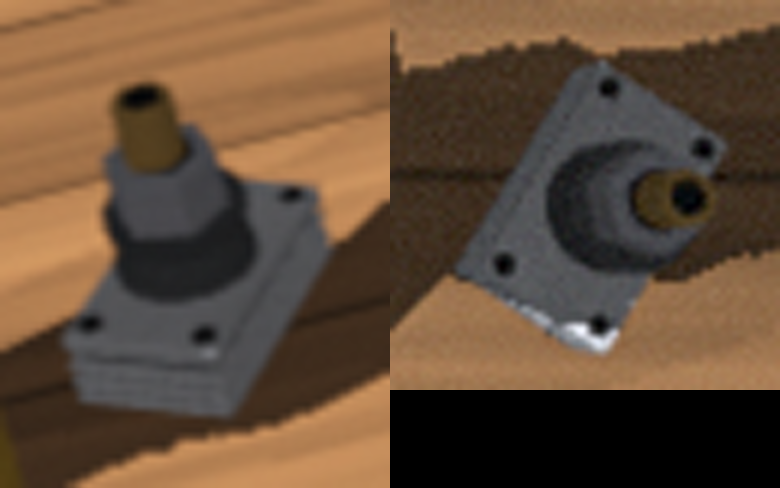

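```bash
cat >> h.py <<'E'
S=lambda u,v:((u+.5)/6.5-.5+90,(v+.5)/6.5-.5+190)
T=lambda u,v:((u-390+.5)/6-.5+385,(v+.5)/6-.5+245)
E
python3 - <<'E'
from h import *
print("bush top",tri(S(138,98),T(688,198)))
hs=[(292,194),(90,323),(205,335)];ht=[(609,88),(703,148),(504,264),(598,324)]
for h in hs: print("s",plane("scene",S(*h),.032).round(4))
for h in ht: print("t",plane("top",T(*h),.032).round(4))
for p in hs:
    print(p,[(np.round(x,4).tolist(),round(e,1)) for x,e in (tri(S(*p),T(*t)) for t in ht) if e<2])
A=np.array([plane("top",T(*h),.032)[0] for h in ht]);print(A.mean(0), [np.degrees(np.arctan2(*(A[j]-A[i])[1::-1])) for i,j in((0,2),(1,3),(0,1),(2,3))])
print("nut top, front of pulley etc (scene): pulley bottom ellipse left/right, plane .032",plane("scene",[S(117,272),S(256,240)],.045).round(4))
# small dish top
im=r.snapshot("top");g=im[240:262,281:303].astype(int).sum(2)
for q in("small_dish","wide_dish"):
    for d in r.masks_of("top",q)+r.search_frame("top",q): 
        b=np.array(d["bbox"]);c=(b[:2]+b[2:])/2;print(q,round(d["p"],2),b.round(1),plane("top",c,.008).round(4))
    for d in r.masks_of("scene",q)[:1]:
        v,u=np.nonzero(d["region"]);print("scene",plane("scene",(u.mean(),v.mean()),.008).round(4))
E
```

```text
bush top (array([ 0.38929945, -0.32624424,  0.10884776]), np.float64(0.27584783882261377))
s [[ 0.3631 -0.2804  0.032 ]]
s [[ 0.4093 -0.3631  0.032 ]]
s [[ 0.4339 -0.3259  0.032 ]]
t [[ 0.4356 -0.3265  0.032 ]]
t [[ 0.412  -0.3634  0.032 ]]
t [[ 0.3652 -0.2807  0.032 ]]
t [[ 0.342  -0.3174  0.032 ]]
(292, 194) [([0.3651, -0.2804, 0.0334], np.float64(0.1))]
(90, 323) [([0.4118, -0.3629, 0.0338], np.float64(0.1))]
(205, 335) [([0.4356, -0.326, 0.0333], np.float64(0.0))]
[ 0.38868868 -0.32201527  0.032     ] [np.float64(147.01981390290788), np.float64(146.6442610396249), np.float64(-122.65571734718893), np.float64(-122.3215829659268)]
nut top, front of pulley etc (scene): pulley bottom ellipse left/right, plane .032 [[ 0.4008 -0.3494  0.045 ]
 [ 0.4033 -0.2992  0.045 ]]
small_dish 0.7 [280.4 238.9 302.2 262.9] [[ 0.4545 -0.0132  0.008 ]]
small_dish 0.54 [283.7 238.3 300.2 260. ] [[ 0.4589 -0.0148  0.008 ]]
scene [[ 0.4557 -0.0193  0.008 ]]
wide_dish 0.83 [363.3 171.  394.6 195.9] [[ 0.6291 -0.2366  0.008 ]]
wide_dish 0.81 [364.1 170.  391.5 196.9] [[ 0.6291 -0.2337  0.008 ]]
scene [[ 0.6343 -0.229   0.008 ]]
```

```bash
python3 - <<'E'
from h import *
roi={"small":("top",(293,251),("scene",(247,221))),"wide":("top",(375,183),("scene",(185,292))),"square":("top",(200,172),("scene",(369,242))),"long":("top",(154,272),("scene",(354,180)))}
for n,(a,ca,(b,cb)) in roi.items():
    cen={}
    for c,p in((a,ca),(b,cb)):
        im=cv2.imread(f"pics/{c}0.png");g=im.max(2)
        m=(g<60).astype(np.uint8)
        k,l,st,ce=cv2.connectedComponentsWithStats(m)
        i=l[p[1],p[0]];cen[c]=ce[i]
        cn=max(cv2.findContours((l==i).astype(np.uint8),0,1)[0],key=len)[:,0].astype(float)
        rc=cv2.minAreaRect((plane(c,cn,.004)[:,:2]*1000).astype(np.float32))
        print(n,c,i,st[i],"centroid",plane(c,ce[i],.004)[0].round(4),"rect",np.round(rc[0],1),np.round(rc[1],1),round(rc[2],1))
    print("  tri",tri(cen["scene"],cen["top"])[0].round(4))
print("bottle base/jar base", plane("scene",[(416,202),(297,281)],.0).round(3),"yellow", plane("scene",[(92,300)],0).round(3), "cap", tri((420,156),(100.5,197))[0],"jarlid",tri((297.6,247),(281,154))[0])
E
```

```text
small top 168 [286 245  15  15 173] centroid [ 0.4529 -0.0179  0.004 ] rect [452.3 -17.8] [34.7 34.8] 0.6
small scene 46 [240 216  14   8  82] centroid [ 0.4474 -0.0165  0.004 ] rect [445.6 -16.6] [33.8 29. ] 65.2
  tri [ 0.4524 -0.0179  0.008 ]
wide top 134 [362 171  27  25 510] centroid [ 0.6308 -0.2271  0.004 ] rect [ 631.3 -227.6] [64.8 64.2] 44.9
wide scene 93 [170 280  31  22 508] centroid [ 0.6268 -0.2273  0.004 ] rect [ 625.4 -228. ] [66.4 62.5] 16.1
  tri [ 0.6299 -0.2272  0.0067]
square top 133 [190 162  22  21 368] centroid [0.6532 0.2191 0.004 ] rect [653.6 219.1] [49.8 49.3] 83.1
square scene 57 [357 233  25  17 249] centroid [0.6487 0.2197 0.004 ] rect [647.8 221.1] [48.8 49. ] 82.3
  tri [0.6521 0.218  0.0073]
long top 177 [ 138  248   33   50 1443] centroid [0.398  0.3212 0.004 ] rect [398.8 321.8] [114.8  75.5] 5.5
long scene 29 [333 166  42  26 532] centroid [0.3955 0.3224 0.004 ] rect [393.2 325.4] [113.3  74.1] 6.2
  tri [0.398  0.3208 0.0059]
bottle base/jar base [[0.558 0.419 0.   ]
 [0.697 0.009 0.   ]] yellow [[ 0.567 -0.418  0.   ]] cap [0.55504387 0.41178598 0.1416651 ] jarlid [0.67931345 0.01782666 0.08217951]
```

```bash
python3 -m jog '[{"dx":0.0917,"dy":0.1363},{"dx":0.0917,"dy":0.1363},{"dx":0.0917,"dy":0.1363},{"dx":0.0917,"dy":0.1363},{"dx":0.0917,"dy":0.1363}]' 25
```

```text
invalid input
```

```bash
python3 -m jog '[{"wx":0,"wy":0,"wz":0,"dx":0.0917,"dy":0.1363,"dz":0,"hand":0},{"wx":0,"wy":0,"wz":0,"dx":0.0917,"dy":0.1363,"dz":0,"hand":0},{"wx":0,"wy":0,"wz":0,"dx":0.0917,"dy":0.1363,"dz":0,"hand":0},{"wx":0,"wy":0,"wz":0,"dx":0.0917,"dy":0.1363,"dz":0,"hand":0},{"wx":0,"wy":0,"wz":0,"dx":0.0917,"dy":0.1363,"dz":0,"hand":0}]' 25
```

```text
clock: 2.57
tool_pos: [0.3291, -0.4155, 0.2004]
eef_rot: [0.985, 0.173, 0.0, 0.0]
contact_force: [0.7, 0.4, 0.5]
opening: 1.0
finger_force: 0.0
```

```bash
python3 -m jog '[{"wx":0,"wy":0,"wz":0,"dx":0.08,"dy":0.119,"dz":0,"hand":0},{"wx":0,"wy":0,"wz":0,"dx":0.08,"dy":0.119,"dz":0,"hand":0},{"wx":0,"wy":0,"wz":0,"dx":0.08,"dy":0.119,"dz":0,"hand":0},{"wx":0,"wy":0,"wz":0,"dx":0,"dy":0,"dz":-0.1,"hand":0},{"wx":0,"wy":0,"wz":0,"dx":0,"dy":0,"dz":-0.1,"hand":0}]' 25
```

```text
clock: 2.98
tool_pos: [0.3919, -0.326, 0.1511]
eef_rot: [0.984, 0.176, 0.002, 0.001]
contact_force: [-0.5, -0.4, -0.7]
opening: 1.0
finger_force: 0.0
```

```bash
python3 - <<'E'
from h import *
a=r.snapshot("scene")[130:270,60:200];b=r.snapshot("top")[215:325,360:470]
f=lambda x:cv2.resize(x[:,:,::-1],(390,390),interpolation=2)
cv2.imwrite("pics/g1.png",np.hstack([f(a),f(b)]))
E
```

```text
(no output)
```

View pics/g1.png

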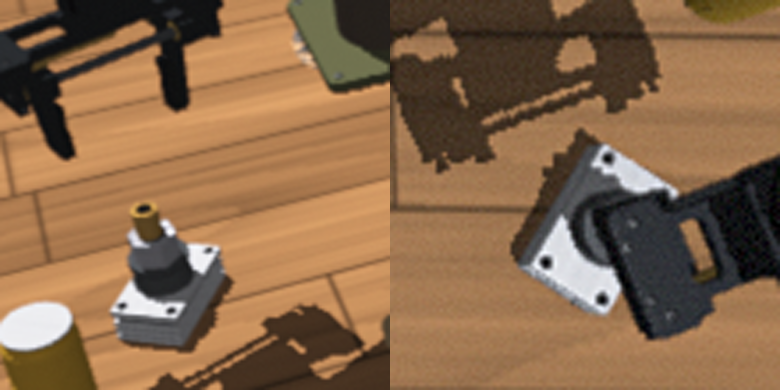

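```bash
python3 - <<'E'
from h import *
s=r.get_state();print(s["tool_pos"],s["clock"])
from scipy.spatial.transform import Rotation as Ro
R=Ro.from_quat(s["eef_rot"]).as_matrix();print(R.round(3))
t=s["tool_pos"]
for d in(-.044,0,.044):
    p=proj("scene",t+R[:,1]*d);print(d,((p-[60,130])*390/140).round(), ((proj("top",t+R[:,1]*d)-[360,215])*390/110).round())
print(((proj("scene",[.3893,-.3262,.108])-[60,130])*390/140).round())
E
```

```text
[ 0.38661942 -0.32579893  0.14786425] 3.0833
[[ 0.939  0.343 -0.005]
 [ 0.343 -0.939  0.004]
 [-0.004 -0.005 -1.   ]]
-0.044 [180. 147.] [223. 249.]
0 [133. 168.] [289. 225.]
0.044 [ 84. 190.] [355. 200.]
[143. 209.]
```

```bash
python3 - <<'E'
from h import *
a=r.snapshot("scene")[130:270,60:200];b=r.snapshot("top")[215:325,360:470]
f=lambda x:cv2.resize(x[:,:,::-1],(390,390),interpolation=2)
cv2.imwrite("pics/g2.png",np.hstack([f(a),f(b)]))
E
```

```text
(no output)
```

View pics/g2.png

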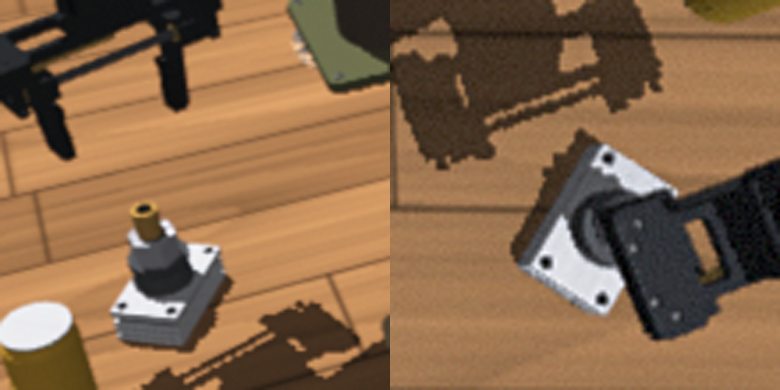

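```bash
python3 - <<'E'
from h import *
s=r.get_state();t=s["tool_pos"];print(t)
for z in(.15,.17,.19,.22,.26,.3): print(z,((proj("scene",[t[0],t[1],z])-[60,130])*390/140).round(), ((proj("top",[t[0],t[1],z])-[360,215])*390/110).round()+[390,0])
b=r.snapshot("top")[150:400,300:560]
cv2.imwrite("pics/g3.png",np.hstack([cv2.resize(b[:,:,::-1],None,fx=2.1,fy=2.1,interpolation=2)]))
E
```

```text
[ 0.38804883 -0.32800554  0.1504593 ]
0.15 [130. 167.] [684. 222.]
0.17 [124. 147.] [698. 221.]
0.19 [119. 127.] [713. 220.]
0.22 [111.  95.] [736. 219.]
0.26 [100.  51.] [769. 216.]
0.3 [88.  6.] [806. 214.]
```

View pics/g3.png

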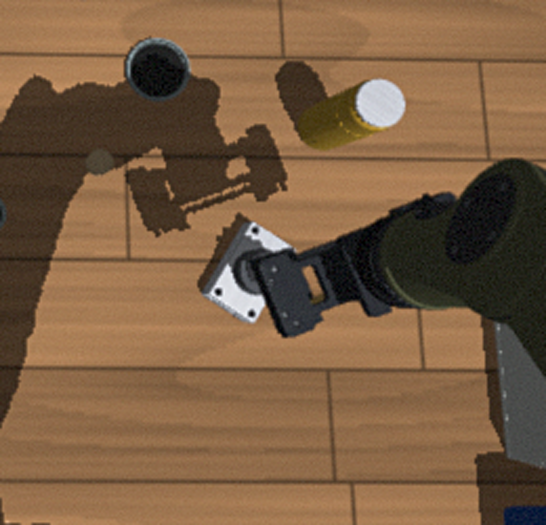

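```bash
python3 -m jog '[{"wx":0,"wy":0,"wz":0,"dx":0,"dy":0,"dz":0,"hand":1},{"wx":0,"wy":0,"wz":0,"dx":0,"dy":0,"dz":0,"hand":1},{"wx":0,"wy":0,"wz":0,"dx":0,"dy":0,"dz":0,"hand":1},{"wx":0,"wy":0,"wz":0,"dx":0,"dy":0,"dz":0,"hand":1},{"wx":0,"wy":0,"wz":0,"dx":0,"dy":0,"dz":0,"hand":1}]' 25
python3 -m jog '[{"wx":0,"wy":0,"wz":0,"dx":0,"dy":0,"dz":0,"hand":1},{"wx":0,"wy":0,"wz":0,"dx":0,"dy":0,"dz":0,"hand":1},{"wx":0,"wy":0,"wz":0,"dx":0,"dy":0,"dz":0,"hand":1},{"wx":0,"wy":0,"wz":0,"dx":0,"dy":0,"dz":0,"hand":1},{"wx":0,"wy":0,"wz":0,"dx":0,"dy":0,"dz":0,"hand":1}]' 25
python3 - <<'E'
from h import *
a=r.snapshot("scene")[130:270,60:200];b=r.snapshot("top")[215:325,360:470]
f=lambda x:cv2.resize(x[:,:,::-1],(390,390),interpolation=2)
cv2.imwrite("pics/g4.png",np.hstack([f(a),f(b)]))
E
```

```text
clock: 3.65
tool_pos: [0.3883, -0.328, 0.1506]
eef_rot: [0.985, 0.173, 0.0, 0.0]
contact_force: [0.4, 0.5, -0.2]
opening: 0.65
finger_force: 0.0
clock: 4.07
tool_pos: [0.3882, -0.3277, 0.1502]
eef_rot: [0.985, 0.174, -0.0, -0.0]
contact_force: [0.7, -0.5, 0.0]
opening: 0.268
finger_force: 0.0
```

View pics/g4.png

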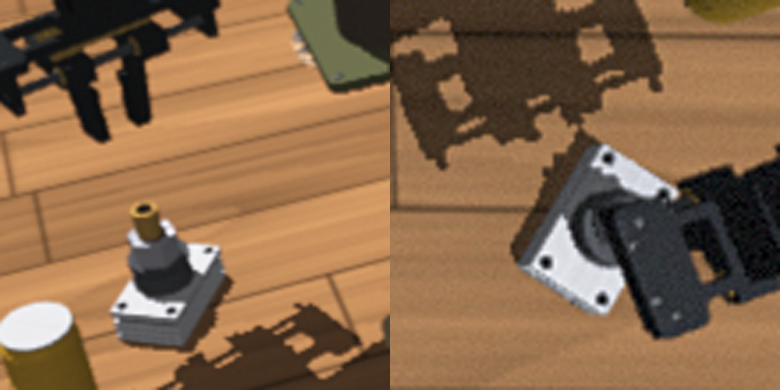

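```bash
python3 -m jog '[{"wx":0,"wy":0,"wz":0,"dx":0,"dy":0,"dz":0,"hand":0.3},{"wx":0,"wy":0,"wz":0,"dx":0.004,"dy":0.006,"dz":0,"hand":0.3},{"wx":0,"wy":0,"wz":0,"dx":0,"dy":0,"dz":0,"hand":0.3},{"wx":0,"wy":0,"wz":0,"dx":0,"dy":0,"dz":0,"hand":0.3},{"wx":0,"wy":0,"wz":0,"dx":0,"dy":0,"dz":0,"hand":0.3}]'
python3 -m jog '[{"wx":0,"wy":0,"wz":0,"dx":0,"dy":0,"dz":-0.05,"hand":0.3},{"wx":0,"wy":0,"wz":0,"dx":0,"dy":0,"dz":-0.05,"hand":0.3},{"wx":0,"wy":0,"wz":0,"dx":0,"dy":0,"dz":-0.05,"hand":0.3},{"wx":0,"wy":0,"wz":0,"dx":0,"dy":0,"dz":-0.05,"hand":0.3},{"wx":0,"wy":0,"wz":0,"dx":0,"dy":0,"dz":0,"hand":0.3}]'
python3 - <<'E'
from h import *
s=r.get_state();print(s["tool_pos"],s["opening"],s["contact_force"])
a=r.snapshot("scene")[130:270,60:200];b=r.snapshot("top")[215:325,360:470]
f=lambda x:cv2.resize(x[:,:,::-1],(390,390),interpolation=2)
cv2.imwrite("pics/g5.png",np.hstack([f(a),f(b)]))
E
```

```text
clock: 4.58
tool_pos: [0.3893, -0.3262, 0.1503]
eef_rot: [0.985, 0.174, 0.0, 0.0]
contact_force: [-0.2, 0.2, 0.6]
opening: 0.53
finger_force: 0.0
clock: 5.0
tool_pos: [0.3881, -0.3254, 0.0985]
eef_rot: [0.985, 0.174, -0.001, -0.001]
contact_force: [0.0, 0.4, -0.2]
opening: 0.704
finger_force: 0.0
[ 0.38809879 -0.32538854  0.09848813] 0.7035546677864367 [ 0.00264508  0.40557202 -0.15380523]
```

View pics/g5.png

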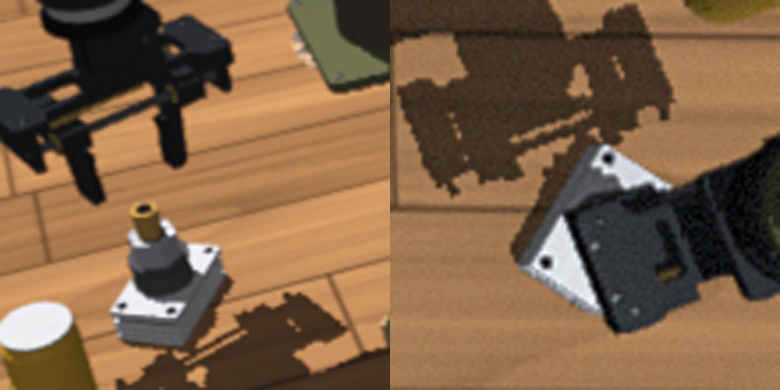

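```bash
python3 - <<'E'
from h import *
for n,dxy,z0 in(("nominal",(0,0),.1625),("A",(0,0),.2),("B",(-.045,.018),.1625)):
  for dz in(0,.03):
    P=np.array([[.391+dxy[0],-.225+dxy[1],z0+dz],[.321+dxy[0],-.250+dxy[1],z0+dz],[.455+dxy[0],-.401+dxy[1],z0+dz],[.385+dxy[0],-.426+dxy[1],z0+dz]])
    print(n,dz,((proj("top",P)-[360,215])*390/110+[390,0]).round().tolist(),((proj("scene",P)-[60,130])*390/140).round().tolist())
E
```

```text
nominal 0 [[520.0, 215.0], [567.0, 336.0], [806.0, 111.0], [856.0, 228.0]] [[252.0, 127.0], [206.0, 94.0], [44.0, 222.0], [1.0, 182.0]]
nominal 0.03 [[536.0, 213.0], [585.0, 338.0], [831.0, 105.0], [883.0, 227.0]] [[246.0, 97.0], [199.0, 64.0], [34.0, 190.0], [-9.0, 151.0]]
A 0 [[541.0, 213.0], [590.0, 339.0], [838.0, 104.0], [890.0, 227.0]] [[245.0, 89.0], [198.0, 56.0], [31.0, 182.0], [-12.0, 143.0]]
A 0.03 [[558.0, 211.0], [610.0, 341.0], [865.0, 98.0], [920.0, 225.0]] [[238.0, 57.0], [191.0, 25.0], [21.0, 149.0], [-22.0, 111.0]]
B 0 [[493.0, 292.0], [540.0, 415.0], [782.0, 185.0], [832.0, 305.0]] [[261.0, 96.0], [216.0, 65.0], [60.0, 185.0], [18.0, 148.0]]
B 0.03 [[508.0, 293.0], [557.0, 420.0], [806.0, 183.0], [859.0, 306.0]] [[256.0, 66.0], [210.0, 35.0], [51.0, 154.0], [9.0, 118.0]]
```

```bash
python3 -m jog '[{"wx":0,"wy":0,"wz":0,"dx":0.004,"dy":-0.003,"dz":-0.03,"hand":0.3},{"wx":0,"wy":0,"wz":0,"dx":0,"dy":0,"dz":0,"hand":0.7},{"wx":0,"wy":0,"wz":0,"dx":0,"dy":0,"dz":0,"hand":0.8},{"wx":0,"wy":0,"wz":0,"dx":0,"dy":0,"dz":0,"hand":0.8},{"wx":0,"wy":0,"wz":0,"dx":0,"dy":0,"dz":0,"hand":0.8}]' 10
python3 -m jog '[{"wx":0,"wy":0,"wz":0,"dx":0,"dy":0,"dz":0,"hand":0.8},{"wx":0,"wy":0,"wz":0,"dx":0,"dy":0,"dz":0,"hand":0.8},{"wx":0,"wy":0,"wz":0,"dx":0,"dy":0,"dz":0,"hand":0.8},{"wx":0,"wy":0,"wz":0,"dx":0,"dy":0,"dz":0,"hand":0.8},{"wx":0,"wy":0,"wz":0,"dx":0,"dy":0,"dz":0,"hand":0.8}]' 10
```

```text
clock: 5.52
tool_pos: [0.3904, -0.3272, 0.093]
eef_rot: [0.985, 0.173, 0.0, 0.0]
contact_force: [0.8, 0.3, 0.3]
opening: 0.421
finger_force: 0.0
clock: 5.93
tool_pos: [0.3903, -0.327, 0.0928]
eef_rot: [0.985, 0.174, 0.0, 0.0]
contact_force: [0.0, 0.3, 0.0]
opening: 0.203
finger_force: 0.0
```

```bash
python3 -m jog '[{"wx":0,"wy":0,"wz":0,"dx":0,"dy":0,"dz":-0.02,"hand":0.8},{"wx":0,"wy":0,"wz":0,"dx":0,"dy":0,"dz":-0.02,"hand":0.8},{"wx":0,"wy":0,"wz":0,"dx":0,"dy":0,"dz":-0.012,"hand":0.8},{"wx":0,"wy":0,"wz":0,"dx":0,"dy":0,"dz":0,"hand":0.8}]' 10
for i in 1 2; do python3 -m jog '[{"wx":0,"wy":0,"wz":0,"dx":0,"dy":0,"dz":-0.006,"hand":0.8},{"wx":0,"wy":0,"wz":0,"dx":0,"dy":0,"dz":0,"hand":0.8}]' 10|grep -E 'tool|contact'; done
```

```text
clock: 6.27
tool_pos: [0.3897, -0.3266, 0.0788]
eef_rot: [0.985, 0.174, -0.001, -0.001]
contact_force: [0.1, -0.2, 0.4]
opening: 0.204
finger_force: 0.0
tool_pos: [0.3902, -0.3269, 0.078]
contact_force: [-0.8, 0.3, -0.2]
tool_pos: [0.3902, -0.327, 0.0766]
contact_force: [0.4, 0.2, -0.9]
```

```bash
python3 -m jog '[{"wx":0,"wy":0,"wz":0,"dx":0,"dy":0,"dz":-0.006,"hand":0.8},{"wx":0,"wy":0,"wz":0,"dx":0,"dy":0,"dz":0,"hand":0.8}]' 10|grep -E 'tool|contact'
python3 -m jog '[{"wx":0,"wy":0,"wz":0,"dx":0,"dy":0,"dz":-0.006,"hand":0.8},{"wx":0,"wy":0,"wz":0,"dx":0,"dy":0,"dz":0,"hand":0.8}]' 10|grep -E 'tool|contact'
```

```text
tool_pos: [0.3902, -0.327, 0.0751]
contact_force: [-0.2, 0.2, -0.8]
tool_pos: [0.3902, -0.3269, 0.0736]
contact_force: [0.5, 0.0, 0.6]
```

```bash
python3 -m jog '[{"wx":0,"wy":0,"wz":0,"dx":0,"dy":0,"dz":-0.006,"hand":0.8},{"wx":0,"wy":0,"wz":0,"dx":0,"dy":0,"dz":0,"hand":0.8}]' 10|grep -E 'tool|contact'
```

```text
tool_pos: [0.3902, -0.3269, 0.072]
contact_force: [-0.1, 0.8, 0.5]
```

```bash
python3 - <<'E'
from h import *
s=r.get_state();print(s["tool_pos"],s["contact_force"])
a=r.snapshot("scene")[150:260,80:190]
cv2.imwrite("pics/g6.png",cv2.resize(a[:,:,::-1],(550,550),interpolation=2))
E
```

```text
[ 0.39017676 -0.32691516  0.07203639] [-0.08237902  0.80850236  0.48643264]
```

View pics/g6.png

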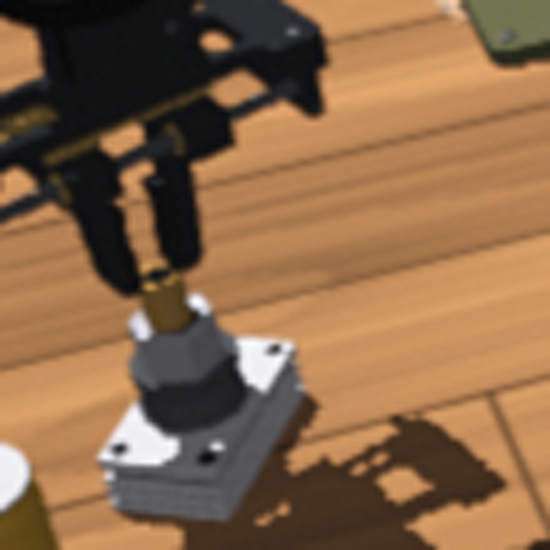

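```bash
python3 -m jog '[{"wx":0,"wy":0,"wz":0,"dx":0,"dy":0,"dz":-0.006,"hand":0.8},{"wx":0,"wy":0,"wz":0,"dx":0,"dy":0,"dz":0,"hand":0.8}]' 10|grep -E 'tool|contact'
```

```text
tool_pos: [0.3902, -0.3269, 0.0705]
contact_force: [-0.4, -0.4, -0.3]
```

```bash
python3 -m jog '[{"wx":0,"wy":0,"wz":0,"dx":0,"dy":0,"dz":-0.006,"hand":0.8},{"wx":0,"wy":0,"wz":0,"dx":0,"dy":0,"dz":0,"hand":0.8}]' 10|grep -E 'tool|contact|open'
```

```text
tool_pos: [0.3904, -0.327, 0.0698]
contact_force: [-1.6, 0.7, 6.6]
opening: 0.197
```

```bash
python3 -m jog '[{"wx":0,"wy":0,"wz":0,"dx":0,"dy":0,"dz":-0.006,"hand":0.8},{"wx":0,"wy":0,"wz":0,"dx":0,"dy":0,"dz":0,"hand":0.8}]' 10|grep -E 'tool|contact|open'
```

```text
tool_pos: [0.3905, -0.327, 0.0695]
contact_force: [-2.4, 1.9, 20.0]
opening: 0.199
```

```bash
python3 -m jog '[{"wx":0,"wy":0,"wz":0,"dx":0,"dy":0,"dz":0.03,"hand":0.8},{"wx":0,"wy":0,"wz":0,"dx":0,"dy":0,"dz":0.03,"hand":0.4},{"wx":0,"wy":0,"wz":0,"dx":0,"dy":0,"dz":0,"hand":0.4},{"wx":0,"wy":0,"wz":0,"dx":0,"dy":0,"dz":0,"hand":0.4},{"wx":0,"wy":0,"wz":0,"dx":0,"dy":0,"dz":0,"hand":0.4}]' 25
python3 -m jog '[{"wx":0,"wy":0,"wz":0,"dx":-0.003,"dy":0.003,"dz":0,"hand":0.4},{"wx":0,"wy":0,"wz":0,"dx":0,"dy":0,"dz":0,"hand":0.4}]' 25
```

```text
clock: 8.07
tool_pos: [0.3902, -0.327, 0.0825]
eef_rot: [0.985, 0.174, -0.0, -0.0]
contact_force: [-0.1, -0.2, 0.2]
opening: 0.48
finger_force: 0.0
clock: 8.23
tool_pos: [0.3891, -0.3259, 0.0823]
eef_rot: [0.985, 0.174, -0.0, -0.0]
contact_force: [0.3, 0.5, -0.3]
opening: 0.596
finger_force: 0.0
```

```bash
python3 -m jog '[{"wx":0,"wy":0,"wz":0,"dx":0,"dy":0,"dz":-0.045,"hand":0.4},{"wx":0,"wy":0,"wz":0,"dx":0,"dy":0,"dz":-0.04,"hand":0.4},{"wx":0,"wy":0,"wz":0,"dx":0,"dy":0,"dz":-0.03,"hand":0.4},{"wx":0,"wy":0,"wz":0,"dx":0,"dy":0,"dz":0,"hand":0.4}]' 25
python3 -m jog '[{"wx":0,"wy":0,"wz":0,"dx":0,"dy":0,"dz":0,"hand":0.9},{"wx":0,"wy":0,"wz":0,"dx":0,"dy":0,"dz":0,"hand":0.9},{"wx":0,"wy":0,"wz":0,"dx":0,"dy":0,"dz":0,"hand":0.9},{"wx":0,"wy":0,"wz":0,"dx":0,"dy":0,"dz":0,"hand":0.9},{"wx":0,"wy":0,"wz":0,"dx":0,"dy":0,"dz":0,"hand":0.9}]' 25
python3 -m jog '[{"wx":0,"wy":0,"wz":0,"dx":0,"dy":0,"dz":0,"hand":0.9},{"wx":0,"wy":0,"wz":0,"dx":0,"dy":0,"dz":0,"hand":0.9}]' 25
```

```text
clock: 8.57
tool_pos: [0.3885, -0.3255, 0.0523]
eef_rot: [0.985, 0.174, -0.001, -0.001]
contact_force: [-0.3, -0.1, 0.0]
opening: 0.604
finger_force: 0.0
clock: 8.98
tool_pos: [0.3897, -0.3263, 0.0543]
eef_rot: [0.985, 0.174, 0.0, 0.0]
contact_force: [-0.5, 0.3, 0.7]
opening: 0.246
finger_force: 4.6
clock: 9.15
tool_pos: [0.3896, -0.3264, 0.0543]
eef_rot: [0.985, 0.174, 0.0, 0.0]
contact_force: [0.3, -0.5, 3.0]
opening: 0.24
finger_force: 25.0
```

```bash
python3 -m jog '[{"wx":0,"wy":0,"wz":0,"dx":0,"dy":0,"dz":0.04,"hand":0.9},{"wx":0,"wy":0,"wz":0,"dx":0,"dy":0,"dz":0.08,"hand":0.9},{"wx":0,"wy":0,"wz":0,"dx":0,"dy":0,"dz":0.08,"hand":0.9},{"wx":0,"wy":0,"wz":0,"dx":0.0318,"dy":0.154,"dz":0,"hand":0.9},{"wx":0,"wy":0,"wz":0,"dx":0.0318,"dy":0.154,"dz":0,"hand":0.9}]' 25
python3 -m jog '[{"wx":0,"wy":0,"wz":0,"dx":0.0318,"dy":0.154,"dz":0,"hand":0.9},{"wx":0,"wy":0,"wz":0,"dx":0.0318,"dy":0.154,"dz":0,"hand":0.9},{"wx":0,"wy":0,"wz":0,"dx":0.0318,"dy":0.154,"dz":0,"hand":0.9},{"wx":0,"wy":0,"wz":0,"dx":0.0318,"dy":0.154,"dz":0,"hand":0.9},{"wx":0,"wy":0,"wz":0,"dx":0.0318,"dy":0.154,"dz":0,"hand":0.9}]' 25
python3 -m jog '[{"wx":0,"wy":0,"wz":0,"dx":0.0318,"dy":0.154,"dz":0,"hand":0.9},{"wx":0,"wy":0,"wz":0,"dx":0,"dy":0,"dz":0,"hand":0.9},{"wx":0,"wy":0,"wz":0,"dx":0,"dy":0,"dz":0,"hand":0.9}]' 25
```

```text
clock: 9.57
tool_pos: [0.4059, -0.2518, 0.1057]
eef_rot: [0.985, 0.17, 0.002, 0.002]
contact_force: [0.9, 1.1, -1.2]
opening: 0.242
finger_force: 25.0
clock: 9.98
tool_pos: [0.4454, -0.0549, 0.1046]
eef_rot: [0.985, 0.173, 0.0, 0.0]
contact_force: [0.8, -0.3, -0.4]
opening: 0.238
finger_force: 25.0
clock: 10.23
tool_pos: [0.4539, -0.015, 0.1045]
eef_rot: [0.984, 0.177, 0.001, -0.001]
contact_force: [-0.3, -0.5, -0.9]
opening: 0.242
finger_force: 25.0
```

```bash
python3 -m jog '[{"wx":0,"wy":0,"wz":0,"dx":0,"dy":-0.004,"dz":-0.14,"hand":0.9},{"wx":0,"wy":0,"wz":0,"dx":0,"dy":0,"dz":-0.14,"hand":0.9},{"wx":0,"wy":0,"wz":0,"dx":0,"dy":0,"dz":-0.12,"hand":0.9},{"wx":0,"wy":0,"wz":0,"dx":0,"dy":0,"dz":-0.06,"hand":0.9},{"wx":0,"wy":0,"wz":0,"dx":0,"dy":0,"dz":0,"hand":0.9}]' 25
python3 -m jog '[{"wx":0,"wy":0,"wz":0,"dx":0,"dy":0,"dz":-0.02,"hand":0.9},{"wx":0,"wy":0,"wz":0,"dx":0,"dy":0,"dz":-0.015,"hand":0.9},{"wx":0,"wy":0,"wz":0,"dx":0,"dy":0,"dz":0,"hand":0.9},{"wx":0,"wy":0,"wz":0,"dx":0,"dy":0,"dz":0,"hand":0.9}]' 25
```

```text
clock: 10.65
tool_pos: [0.4524, -0.0212, -0.0121]
eef_rot: [0.985, 0.172, -0.004, -0.0]
contact_force: [-0.3, -0.1, -0.3]
opening: 0.239
finger_force: 25.0
clock: 10.98
tool_pos: [0.4559, -0.0207, -0.0143]
eef_rot: [0.985, 0.173, -0.002, -0.0]
contact_force: [-0.3, -0.9, -0.6]
opening: 0.236
finger_force: 25.0
```

```bash
python3 -m jog '[{"wx":0,"wy":0,"wz":0,"dx":-0.01,"dy":0.01,"dz":-0.015,"hand":0.9},{"wx":0,"wy":0,"wz":0,"dx":0,"dy":0,"dz":-0.012,"hand":0.9},{"wx":0,"wy":0,"wz":0,"dx":0,"dy":0,"dz":0,"hand":0.9},{"wx":0,"wy":0,"wz":0,"dx":0,"dy":0,"dz":0,"hand":0.9}]' 25
```

```text
clock: 11.32
tool_pos: [0.4544, -0.0176, -0.019]
eef_rot: [0.985, 0.173, -0.004, -0.0]
contact_force: [0.4, -0.2, -1.1]
opening: 0.242
finger_force: 25.0
```

```bash
python3 -m jog '[{"wx":0,"wy":0,"wz":0,"dx":-0.004,"dy":0,"dz":-0.014,"hand":0.9},{"wx":0,"wy":0,"wz":0,"dx":0,"dy":0,"dz":0,"hand":0.9},{"wx":0,"wy":0,"wz":0,"dx":0,"dy":0,"dz":0,"hand":0.9}]' 25
```

```text
clock: 11.57
tool_pos: [0.4535, -0.0176, -0.0214]
eef_rot: [0.985, 0.174, -0.005, -0.0]
contact_force: [-0.0, -0.7, -0.7]
opening: 0.238
finger_force: 25.0
```

```bash
python3 -m jog '[{"wx":0,"wy":0,"wz":0,"dx":0,"dy":0,"dz":-0.006,"hand":0.9},{"wx":0,"wy":0,"wz":0,"dx":0,"dy":0,"dz":0,"hand":0.9},{"wx":0,"wy":0,"wz":0,"dx":0,"dy":0,"dz":0,"hand":0.9}]' 25
```

```text
clock: 11.82
tool_pos: [0.4535, -0.0174, -0.0231]
eef_rot: [0.985, 0.174, -0.005, -0.0]
contact_force: [-0.3, 0.2, -0.9]
opening: 0.238
finger_force: 25.0
```

```bash
python3 -m jog '[{"wx":0,"wy":0,"wz":0,"dx":0,"dy":0,"dz":-0.006,"hand":0.9},{"wx":0,"wy":0,"wz":0,"dx":0,"dy":0,"dz":0,"hand":0.9},{"wx":0,"wy":0,"wz":0,"dx":0,"dy":0,"dz":0,"hand":0.6},{"wx":0,"wy":0,"wz":0,"dx":0,"dy":0,"dz":0,"hand":0.4},{"wx":0,"wy":0,"wz":0,"dx":0,"dy":0,"dz":0,"hand":0.4}]' 25
python3 -m jog '[{"wx":0,"wy":0,"wz":0,"dx":0,"dy":0,"dz":0,"hand":0.3},{"wx":0,"wy":0,"wz":0,"dx":0,"dy":0,"dz":0,"hand":0.3},{"wx":0,"wy":0,"wz":0,"dx":0,"dy":0,"dz":0.05,"hand":0.3},{"wx":0,"wy":0,"wz":0,"dx":0,"dy":0,"dz":0.12,"hand":0.3},{"wx":0,"wy":0,"wz":0,"dx":0,"dy":0,"dz":0.14,"hand":0.3}]' 25
python3 -m jog '[{"wx":0,"wy":0,"wz":0,"dx":0,"dy":0.1,"dz":0.1,"hand":0.2},{"wx":0,"wy":0,"wz":0,"dx":0,"dy":0.15,"dz":0,"hand":0.2},{"wx":0,"wy":0,"wz":0,"dx":0,"dy":0.15,"dz":0,"hand":0.2},{"wx":0,"wy":0,"wz":0,"dx":0,"dy":0.15,"dz":0,"hand":0.2},{"wx":0,"wy":0,"wz":0,"dx":0,"dy":0,"dz":0,"hand":0.2}]' 25
python3 - <<'E'
from h import *
b=r.snapshot("top");a=r.snapshot("scene");cv2.imwrite("pics/top1.png",b[:,:,::-1]);cv2.imwrite("pics/scene1.png",a[:,:,::-1])
f=lambda x:cv2.resize(x[:,:,::-1],(390,390),interpolation=2)
cv2.imwrite("pics/n1.png",np.vstack([np.hstack([f(a[190:250,90:150]),f(b[250:310,390:450])]),cv2.resize(np.hstack([b[226:276,260:310],a[196:246,222:272]])[:,:,::-1],(400,200))[:, :].copy() if 0 else cv2.copyMakeBorder(cv2.resize(np.hstack([b[226:276,260:310],a[196:246,222:272]])[:,:,::-1],(400,200)),0,0,0,380,0)]))
E
```

```text
clock: 12.23
tool_pos: [0.4535, -0.0173, -0.0246]
eef_rot: [0.985, 0.174, -0.005, -0.0]
contact_force: [-0.4, 0.2, -0.1]
opening: 0.442
finger_force: 0.0
clock: 12.65
tool_pos: [0.4519, -0.0174, 0.0527]
eef_rot: [0.985, 0.174, -0.007, -0.0]
contact_force: [0.8, -0.3, 0.1]
opening: 0.702
finger_force: 0.0
clock: 13.07
tool_pos: [0.4541, 0.1308, 0.0789]
eef_rot: [0.984, 0.179, -0.002, -0.005]
contact_force: [1.2, 0.4, -0.1]
opening: 0.803
finger_force: 0.0
```

View pics/n1.png

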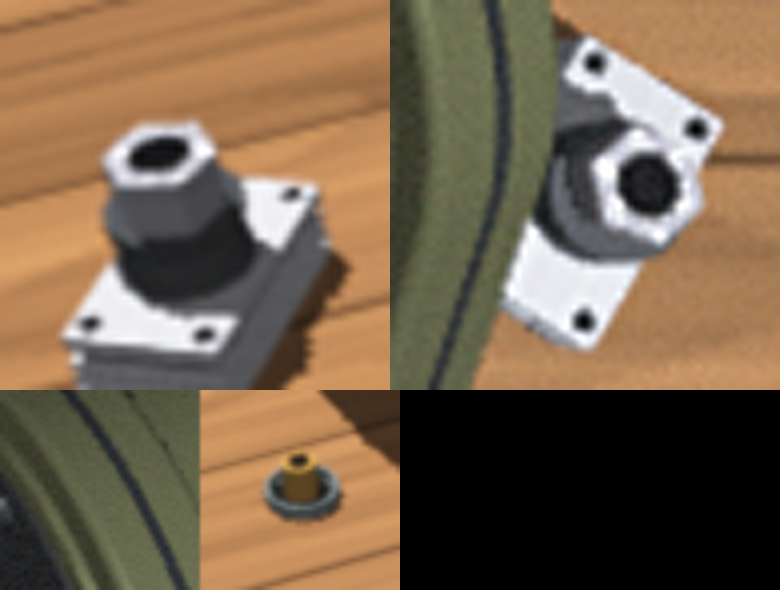

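```bash
python3 - <<'E'
from h import *
S=lambda u,v:((u+.5)/6.5-.5+90,(v+.5)/6.5-.5+190)
T=lambda u,v:((u-390+.5)/6.5-.5+390,(v+.5)/6.5-.5+250)
c=tri(S(160,155),T(649,185));print(c)
def ang(pts,cam,f):
    P=np.array([plane(cam,f(*p),.082)[0][:2] for p in pts]);m=P.mean(0);d=P-m
    a=np.degrees(np.arctan2(d[:,1],d[:,0]));print(cam,m.round(4),(a%60).round(1),(np.hypot(*d.T)*1000).round(1))
    print("mean",np.degrees(np.angle(np.exp(6j*np.radians(a)).mean()))/6)
ang([(103,160),(124,125),(200,122),(217,155),(190,184),(118,184)],"scene",S)
ang([(640,126),(699,145),(703,192),(668,242),(610,222),(595,165)],"top",T)
E
```

```text
(array([ 0.3891982 , -0.32457756,  0.08279933]), np.float64(0.11927668602052677))
scene [ 0.3879 -0.3247] [14.3 19.8  8.8  4.8 18.   5.2] [19.8 25.5 22.3 21.5 23.7 20.1]
mean 11.773050188551816
top [ 0.3903 -0.3265] [ 9.9  7.1 19.3 11.8 11.7 14.2] [19.8 21.7 18.1 21.3 21.2 20.9]
mean 12.290698877468715
```

```bash
python3 -m jog '[{"wx":0,"wy":0,"wz":-0.035,"dx":-0.0217,"dy":-0.152,"dz":0.02,"hand":0.2},{"wx":0,"wy":0,"wz":-0.035,"dx":-0.0217,"dy":-0.152,"dz":0,"hand":0.2},{"wx":0,"wy":0,"wz":0,"dx":-0.0217,"dy":-0.152,"dz":0,"hand":0.2},{"wx":0,"wy":0,"wz":0,"dx":-0.0217,"dy":-0.152,"dz":0,"hand":0.2},{"wx":0,"wy":0,"wz":0,"dx":-0.0217,"dy":-0.152,"dz":0,"hand":0.2}]' 30
python3 -m jog '[{"wx":0,"wy":0,"wz":0,"dx":-0.0217,"dy":-0.152,"dz":0,"hand":0.2},{"wx":0,"wy":0,"wz":0,"dx":-0.0217,"dy":-0.152,"dz":0,"hand":0.2},{"wx":0,"wy":0,"wz":0,"dx":-0.0217,"dy":-0.152,"dz":0,"hand":0.2},{"wx":0,"wy":0,"wz":0,"dx":-0.0217,"dy":-0.152,"dz":0,"hand":0.2},{"wx":0,"wy":0,"wz":0,"dx":-0.0217,"dy":-0.152,"dz":0,"hand":0.2}]' 30
python3 -m jog '[{"wx":0,"wy":0,"wz":0,"dx":-0.0217,"dy":-0.152,"dz":0,"hand":0.2},{"wx":0,"wy":0,"wz":0,"dx":-0.0217,"dy":-0.1,"dz":0,"hand":0.2},{"wx":0,"wy":0,"wz":0,"dx":0,"dy":0,"dz":0,"hand":0.2},{"wx":0,"wy":0,"wz":0,"dx":0,"dy":0,"dz":0,"hand":0.2}]' 30
```

```text
clock: 13.58
tool_pos: [0.4245, -0.0733, 0.0826]
eef_rot: [0.995, 0.103, -0.006, -0.0]
contact_force: [0.9, 0.0, 0.2]
opening: 0.802
finger_force: 0.0
clock: 14.0
tool_pos: [0.3964, -0.2632, 0.0825]
eef_rot: [0.995, 0.103, -0.006, -0.001]
contact_force: [1.1, -0.5, -0.3]
opening: 0.796
finger_force: 0.0
clock: 14.33
tool_pos: [0.3855, -0.3253, 0.0822]
eef_rot: [0.995, 0.101, -0.006, -0.001]
contact_force: [-0.0, 0.3, 0.5]
opening: 0.8
finger_force: 0.0
```

```bash
python3 -m jog '[{"wx":0,"wy":-0.006,"wz":0,"dx":0.015,"dy":0,"dz":-0.04,"hand":0.2},{"wx":0,"wy":0,"wz":0,"dx":0,"dy":0,"dz":-0.06,"hand":0.2},{"wx":0,"wy":0,"wz":0,"dx":0,"dy":0,"dz":-0.06,"hand":0.2},{"wx":0,"wy":0,"wz":0,"dx":0,"dy":0,"dz":-0.045,"hand":0.2},{"wx":0,"wy":0,"wz":0,"dx":0,"dy":0,"dz":0,"hand":0.2}]' 30
python3 -m jog '[{"wx":0,"wy":0,"wz":0,"dx":0,"dy":0,"dz":0,"hand":0.2},{"wx":0,"wy":0,"wz":0,"dx":0,"dy":0,"dz":0,"hand":0.2}]' 30
```

```text
clock: 14.75
tool_pos: [0.3906, -0.3206, 0.03]
eef_rot: [0.994, 0.105, -0.001, -0.002]
contact_force: [-0.1, -0.4, 0.1]
opening: 0.797
finger_force: 0.0
clock: 14.92
tool_pos: [0.3923, -0.3221, 0.0321]
eef_rot: [0.994, 0.105, 0.001, -0.0]
contact_force: [0.3, 1.4, 0.4]
opening: 0.796
finger_force: 0.0
```

```bash
python3 -m jog '[{"wx":0,"wy":0,"wz":0,"dx":-0.012,"dy":-0.011,"dz":-0.008,"hand":0.2},{"wx":0,"wy":0,"wz":0,"dx":0,"dy":0,"dz":0,"hand":0.2},{"wx":0,"wy":0,"wz":0,"dx":0,"dy":0,"dz":0,"hand":0.2}]' 35
python3 -m jog '[{"wx":0,"wy":0,"wz":0,"dx":0,"dy":0,"dz":0,"hand":0.8},{"wx":0,"wy":0,"wz":0,"dx":0,"dy":0,"dz":0,"hand":0.8},{"wx":0,"wy":0,"wz":0,"dx":0,"dy":0,"dz":0,"hand":0.8},{"wx":0,"wy":0,"wz":0,"dx":0,"dy":0,"dz":0,"hand":0.8},{"wx":0,"wy":0,"wz":0,"dx":0,"dy":0,"dz":0,"hand":0.8}]' 35
python3 -m jog '[{"wx":0,"wy":0,"wz":0,"dx":0,"dy":0,"dz":0,"hand":0.8},{"wx":0,"wy":0,"wz":0,"dx":0,"dy":0,"dz":0,"hand":0.8},{"wx":0,"wy":0,"wz":0,"dx":0,"dy":0,"dz":0,"hand":0.8}]' 35
```

```text
clock: 15.17
tool_pos: [0.3888, -0.3261, 0.0299]
eef_rot: [0.995, 0.104, 0.001, 0.0]
contact_force: [0.1, -0.1, 0.6]
opening: 0.798
finger_force: 0.0
clock: 15.58
tool_pos: [0.3891, -0.3255, 0.0296]
eef_rot: [0.995, 0.104, 0.001, -0.0]
contact_force: [-0.0, 1.1, 0.5]
opening: 0.446
finger_force: 0.4
clock: 15.83
tool_pos: [0.389, -0.3254, 0.0295]
eef_rot: [0.995, 0.104, 0.001, -0.0]
contact_force: [-0.3, 1.8, 1.4]
opening: 0.401
finger_force: 34.9
```

```bash
python3 -m jog '[{"wx":0,"wy":0,"wz":0,"dx":0,"dy":0,"dz":0.04,"hand":0.8},{"wx":0,"wy":0,"wz":0,"dx":0,"dy":0,"dz":0.09,"hand":0.8},{"wx":0,"wy":0,"wz":0,"dx":0,"dy":0,"dz":0.1,"hand":0.8},{"wx":0,"wy":0,"wz":0,"dx":0,"dy":0,"dz":0.09,"hand":0.8},{"wx":0,"wy":0,"wz":0,"dx":0.066,"dy":0.136,"dz":0,"hand":0.8}]' 35
python3 -m jog '[{"wx":0,"wy":0,"wz":0,"dx":0.066,"dy":0.136,"dz":0,"hand":0.8},{"wx":0,"wy":0,"wz":0,"dx":0.066,"dy":0.136,"dz":0,"hand":0.8},{"wx":0,"wy":0,"wz":0,"dx":0.066,"dy":0.136,"dz":0,"hand":0.8},{"wx":0,"wy":0,"wz":0,"dx":0.066,"dy":0.136,"dz":0,"hand":0.8},{"wx":0,"wy":0,"wz":0,"dx":0.066,"dy":0.136,"dz":0,"hand":0.8}]' 35
python3 -m jog '[{"wx":0,"wy":0,"wz":0,"dx":0.066,"dy":0.136,"dz":0,"hand":0.8},{"wx":0,"wy":0,"wz":0,"dx":0.066,"dy":0.136,"dz":0,"hand":0.8},{"wx":0,"wy":0,"wz":0,"dx":0.066,"dy":0.136,"dz":0,"hand":0.8},{"wx":0,"wy":0,"wz":0,"dx":0.066,"dy":0.136,"dz":0,"hand":0.8},{"wx":0,"wy":0,"wz":0,"dx":0.066,"dy":0.136,"dz":0,"hand":0.8}]' 35
python3 -m jog '[{"wx":0,"wy":0,"wz":0,"dx":0.066,"dy":0.136,"dz":0,"hand":0.8},{"wx":0,"wy":0,"wz":0,"dx":0.066,"dy":0.136,"dz":0,"hand":0.8},{"wx":0,"wy":0,"wz":0,"dx":0.066,"dy":0.136,"dz":0,"hand":0.8},{"wx":0,"wy":0,"wz":0,"dx":0,"dy":0,"dz":0,"hand":0.8},{"wx":0,"wy":0,"wz":0,"dx":0,"dy":0,"dz":0,"hand":0.8}]' 35
```

```text
clock: 16.25
tool_pos: [0.4023, -0.3015, 0.1125]
eef_rot: [0.995, 0.096, 0.001, 0.004]
contact_force: [0.6, -1.1, -2.6]
opening: 0.405
finger_force: 34.9
clock: 16.67
tool_pos: [0.4886, -0.1201, 0.1102]
eef_rot: [0.995, 0.104, 0.001, -0.0]
contact_force: [0.8, -1.0, -1.3]
opening: 0.406
finger_force: 34.9
clock: 17.08
tool_pos: [0.5709, 0.0501, 0.1102]
eef_rot: [0.995, 0.104, 0.001, -0.0]
contact_force: [1.5, -0.3, -1.7]
opening: 0.404
finger_force: 34.9
clock: 17.5
tool_pos: [0.62, 0.154, 0.11]
eef_rot: [0.994, 0.106, 0.001, -0.002]
contact_force: [-0.1, -0.2, -1.4]
opening: 0.402
finger_force: 34.9
```

```bash
python3 -m jog '[{"wx":0,"wy":0,"wz":0,"dx":0.066,"dy":0.13,"dz":0,"hand":0.8},{"wx":0,"wy":0,"wz":0,"dx":0.066,"dy":0.13,"dz":0,"hand":0.8},{"wx":0,"wy":0,"wz":0,"dx":0,"dy":0,"dz":0,"hand":0.8},{"wx":0,"wy":0,"wz":0,"dx":0,"dy":0,"dz":0,"hand":0.8},{"wx":0,"wy":0,"wz":0,"dx":0,"dy":0,"dz":0,"hand":0.8}]' 35
python3 -m jog '[{"wx":0,"wy":0,"wz":0,"dx":0,"dy":0,"dz":-0.12,"hand":0.8},{"wx":0,"wy":0,"wz":0,"dx":0,"dy":0,"dz":-0.12,"hand":0.8},{"wx":0,"wy":0,"wz":0,"dx":0,"dy":0,"dz":-0.12,"hand":0.8},{"wx":0,"wy":0,"wz":0,"dx":0,"dy":0,"dz":-0.08,"hand":0.8},{"wx":0,"wy":0,"wz":0,"dx":0,"dy":0,"dz":0,"hand":0.8}]' 35
python3 -m jog '[{"wx":0,"wy":0,"wz":0,"dx":0,"dy":0,"dz":0,"hand":0.8},{"wx":0,"wy":0,"wz":0,"dx":0,"dy":0,"dz":0,"hand":0.8}]' 35
```

```text
clock: 17.92
tool_pos: [0.6526, 0.2129, 0.1092]
eef_rot: [0.995, 0.104, 0.0, 0.001]
contact_force: [-0.1, -1.4, -1.9]
opening: 0.408
finger_force: 34.9
clock: 18.33
tool_pos: [0.6493, 0.21, -0.0053]
eef_rot: [0.995, 0.103, -0.004, 0.003]
contact_force: [-1.6, -1.4, -3.0]
opening: 0.406
finger_force: 34.9
clock: 18.5
tool_pos: [0.6542, 0.2146, 0.0012]
eef_rot: [0.995, 0.104, 0.002, -0.0]
contact_force: [0.4, 0.9, -1.7]
opening: 0.402
finger_force: 34.9
```

```bash
python3 -m jog '[{"wx":0,"wy":0,"wz":0,"dx":0,"dy":0.016,"dz":-0.04,"hand":0.8},{"wx":0,"wy":0,"wz":0,"dx":0,"dy":0,"dz":-0.03,"hand":0.8},{"wx":0,"wy":0,"wz":0,"dx":0,"dy":0,"dz":-0.01,"hand":0.8},{"wx":0,"wy":0,"wz":0,"dx":0,"dy":0,"dz":0,"hand":0.8},{"wx":0,"wy":0,"wz":0,"dx":0,"dy":0,"dz":0,"hand":0.8}]' 35
```

```text
clock: 18.92
tool_pos: [0.653, 0.2194, -0.0206]
eef_rot: [0.995, 0.104, 0.001, -0.0]
contact_force: [-0.3, -0.1, -1.8]
opening: 0.408
finger_force: 34.9
```

Down 4 mm more, then release and lift, returning toward the stack.

```bash
python3 -m jog '[{"wx":0,"wy":0,"wz":0,"dx":0,"dy":0,"dz":-0.01,"hand":0.8},{"wx":0,"wy":0,"wz":0,"dx":0,"dy":0,"dz":-0.006,"hand":0.8},{"wx":0,"wy":0,"wz":0,"dx":0,"dy":0,"dz":0,"hand":0.8},{"wx":0,"wy":0,"wz":0,"dx":0,"dy":0,"dz":0,"hand":0.8}]' 35
python3 -m jog '[{"wx":0,"wy":0,"wz":0,"dx":0,"dy":0,"dz":0,"hand":0.5},{"wx":0,"wy":0,"wz":0,"dx":0,"dy":0,"dz":0,"hand":0.2},{"wx":0,"wy":0,"wz":0,"dx":0,"dy":0,"dz":0,"hand":0.2},{"wx":0,"wy":0,"wz":0,"dx":0,"dy":0,"dz":0,"hand":0.1},{"wx":0,"wy":0,"wz":0,"dx":0,"dy":0,"dz":0,"hand":0.1}]' 35
python3 -m jog '[{"wx":0,"wy":0,"wz":0,"dx":0,"dy":0,"dz":0.05,"hand":0.1},{"wx":0,"wy":0,"wz":0,"dx":0,"dy":0,"dz":0.14,"hand":0.1},{"wx":0,"wy":0,"wz":0,"dx":0,"dy":0,"dz":0.14,"hand":0.1},{"wx":0,"wy":0,"wz":0,"dx":0,"dy":0,"dz":0.14,"hand":0.1},{"wx":0,"wy":0,"wz":0,"dx":-0.066,"dy":-0.136,"dz":0,"hand":0.1}]' 35
python3 -m jog '[{"wx":0,"wy":0,"wz":0,"dx":-0.066,"dy":-0.136,"dz":0,"hand":0.1},{"wx":0,"wy":0,"wz":0,"dx":-0.066,"dy":-0.136,"dz":0,"hand":0.1},{"wx":0,"wy":0,"wz":0,"dx":-0.066,"dy":-0.136,"dz":0,"hand":0.1},{"wx":0,"wy":0,"wz":0,"dx":-0.066,"dy":-0.136,"dz":0,"hand":0.1},{"wx":0,"wy":0,"wz":0,"dx":-0.066,"dy":-0.136,"dz":0,"hand":0.1}]' 35
python3 -m jog '[{"wx":0,"wy":0,"wz":0,"dx":-0.066,"dy":-0.06,"dz":0,"hand":0.1},{"wx":0,"wy":0,"wz":0,"dx":0,"dy":0,"dz":0,"hand":0.1},{"wx":0,"wy":0,"wz":0,"dx":0,"dy":0,"dz":0,"hand":0.1}]' 35
python3 - <<'E'
from h import *
b=r.snapshot("top");a=r.snapshot("scene");cv2.imwrite("pics/top2.png",b[:,:,::-1]);cv2.imwrite("pics/scene2.png",a[:,:,::-1])
f=lambda x:cv2.resize(x[:,:,::-1],(390,390),interpolation=2);g=lambda x:cv2.resize(x[:,:,::-1],(200,200),interpolation=2)
cv2.imwrite("pics/p1.png",np.vstack([np.hstack([f(a[200:260,90:150]),f(b[250:310,385:445])]),np.hstack([g(a[217:267,343:393]),g(b[147:197,175:225]),np.zeros((200,380,3),np.uint8)])]))
E
```

```text
clock: 19.25
tool_pos: [0.6531, 0.2194, -0.0245]
eef_rot: [0.995, 0.104, 0.001, -0.0]
contact_force: [-0.1, -0.2, -1.1]
opening: 0.402
finger_force: 34.9
clock: 19.67
tool_pos: [0.6532, 0.2194, -0.0243]
eef_rot: [0.995, 0.104, 0.001, -0.0]
contact_force: [-0.2, -0.1, 0.9]
opening: 0.76
finger_force: 0.0
clock: 20.08
tool_pos: [0.6428, 0.1981, 0.1027]
eef_rot: [0.994, 0.107, 0.01, -0.008]
contact_force: [1.0, 1.8, 0.9]
opening: 0.901
finger_force: 0.0
clock: 20.5
tool_pos: [0.5535, 0.0139, 0.0942]
eef_rot: [0.995, 0.104, 0.002, 0.0]
contact_force: [0.0, -0.6, -0.5]
opening: 0.9
finger_force: 0.0
clock: 20.75
tool_pos: [0.5374, -0.0009, 0.094]
eef_rot: [0.995, 0.103, 0.001, 0.0]
contact_force: [0.3, 0.2, 0.3]
opening: 0.897
finger_force: 0.0
```

View pics/p1.png

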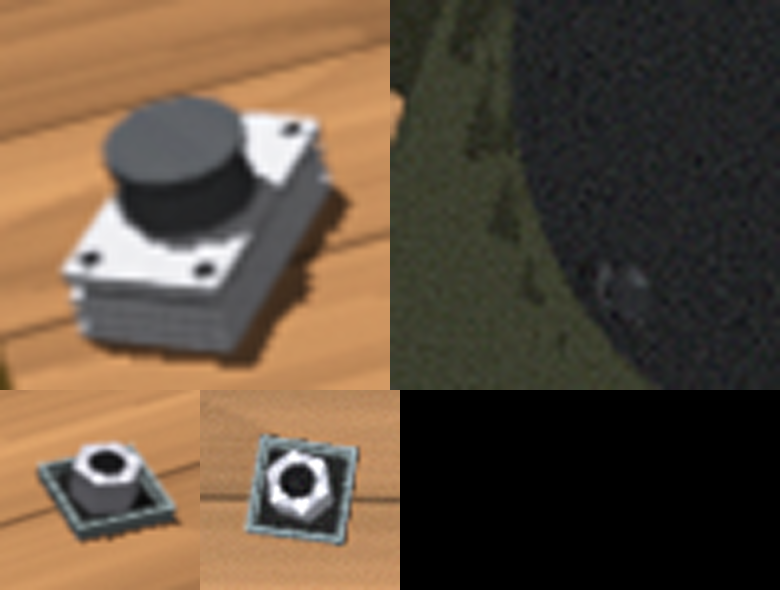

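```bash
python3 - <<'E'
from h import *
S=lambda u,v:((u+.5)/6.5-.5+90,(v+.5)/6.5-.5+200)
P=plane("scene",[S(175,141),S(104,150),S(246,132),S(180,96),S(170,186)],.058);print(P.round(4))
hs=plane("scene",[S(292,129),S(90,259),S(205,269)],.032);print(hs.round(4))
E
python3 -m jog '[{"wx":0,"wy":0,"wz":0,"dx":-0.06,"dy":-0.13,"dz":0,"hand":0.1},{"wx":0,"wy":0,"wz":0,"dx":-0.06,"dy":-0.13,"dz":0,"hand":0.1},{"wx":0,"wy":0,"wz":0,"dx":-0.06,"dy":-0.13,"dz":0,"hand":0.1},{"wx":0,"wy":0,"wz":0,"dx":-0.06,"dy":-0.13,"dz":0,"hand":0.1},{"wx":0,"wy":0,"wz":0,"dx":-0.06,"dy":-0.13,"dz":0,"hand":0.1}]' 40
python3 -m jog '[{"wx":0,"wy":0,"wz":0,"dx":-0.06,"dy":-0.13,"dz":0,"hand":0.1},{"wx":0,"wy":0,"wz":0,"dx":-0.06,"dy":-0.13,"dz":0,"hand":0.1},{"wx":0,"wy":0,"wz":0,"dx":-0.06,"dy":-0.13,"dz":0,"hand":0.1},{"wx":0,"wy":0,"wz":0,"dx":0,"dy":0,"dz":0,"hand":0.1},{"wx":0,"wy":0,"wz":0,"dx":0,"dy":0,"dz":0,"hand":0.1}]' 40
```

```text
[[ 0.388  -0.3236  0.058 ]
 [ 0.3824 -0.3485  0.058 ]
 [ 0.3936 -0.2987  0.058 ]
 [ 0.3609 -0.3171  0.058 ]
 [ 0.4142 -0.3299  0.058 ]]
[[ 0.3631 -0.2804  0.032 ]
 [ 0.4099 -0.3632  0.032 ]
 [ 0.4333 -0.3258  0.032 ]]
clock: 21.27
tool_pos: [0.4638, -0.1618, 0.0934]
eef_rot: [0.994, 0.106, 0.002, -0.0]
contact_force: [0.8, -0.6, 0.0]
opening: 0.904
finger_force: 0.0
clock: 21.68
tool_pos: [0.4181, -0.2611, 0.0931]
eef_rot: [0.995, 0.103, 0.002, 0.0]
contact_force: [1.4, 0.0, -0.2]
opening: 0.898
finger_force: 0.0
```

```bash
python3 -m jog '[{"wx":0,"wy":0,"wz":0,"dx":-0.058,"dy":-0.126,"dz":0,"hand":0.1},{"wx":0,"wy":0,"wz":0,"dx":-0.058,"dy":-0.126,"dz":0,"hand":0.1},{"wx":0,"wy":0,"wz":0,"dx":0,"dy":0,"dz":0,"hand":0.1},{"wx":0,"wy":0,"wz":0,"dx":0,"dy":0,"dz":-0.12,"hand":0.1},{"wx":0,"wy":0,"wz":0,"dx":0,"dy":0,"dz":-0.08,"hand":0.1}]' 40
python3 -m jog '[{"wx":0,"wy":0,"wz":0,"dx":0,"dy":0,"dz":0,"hand":0.1},{"wx":0,"wy":0,"wz":0,"dx":0,"dy":0,"dz":0,"hand":0.1},{"wx":0,"wy":0,"wz":0,"dx":0,"dy":0,"dz":0,"hand":0.1}]' 40
```

```text
clock: 22.1
tool_pos: [0.3915, -0.3216, 0.0427]
eef_rot: [0.994, 0.105, 0.003, 0.0]
contact_force: [0.5, 0.2, -0.6]
opening: 0.894
finger_force: 0.0
clock: 22.35
tool_pos: [0.3906, -0.3214, 0.0439]
eef_rot: [0.994, 0.106, 0.002, -0.0]
contact_force: [-0.1, -0.4, -1.2]
opening: 0.901
finger_force: 0.0
```

```bash
python3 -m jog '[{"wx":0,"wy":0,"wz":0,"dx":-0.007,"dy":-0.01,"dz":-0.05,"hand":0.1},{"wx":0,"wy":0,"wz":0,"dx":0,"dy":0,"dz":-0.05,"hand":0.1},{"wx":0,"wy":0,"wz":0,"dx":0,"dy":0,"dz":-0.045,"hand":0.1},{"wx":0,"wy":0,"wz":0,"dx":0,"dy":0,"dz":0,"hand":0.1},{"wx":0,"wy":0,"wz":0,"dx":0,"dy":0,"dz":0,"hand":0.1}]' 40
```

```text
clock: 22.77
tool_pos: [0.3878, -0.3248, 0.0076]
eef_rot: [0.994, 0.105, 0.002, 0.0]
contact_force: [-0.0, -0.2, -0.4]
opening: 0.9
finger_force: 0.0
```

```bash
python3 -m jog '[{"wx":0,"wy":0,"wz":0,"dx":0.003,"dy":0.002,"dz":-0.016,"hand":0.1},{"wx":0,"wy":0,"wz":0,"dx":0,"dy":0,"dz":0,"hand":0.3},{"wx":0,"wy":0,"wz":0,"dx":0,"dy":0,"dz":0,"hand":0.6},{"wx":0,"wy":0,"wz":0,"dx":0,"dy":0,"dz":0,"hand":0.6},{"wx":0,"wy":0,"wz":0,"dx":0,"dy":0,"dz":0,"hand":0.6}]' 45
python3 -m jog '[{"wx":0,"wy":0,"wz":0,"dx":0,"dy":0,"dz":0,"hand":0.6},{"wx":0,"wy":0,"wz":0,"dx":0,"dy":0,"dz":0,"hand":0.6},{"wx":0,"wy":0,"wz":0,"dx":0,"dy":0,"dz":0,"hand":0.6},{"wx":0,"wy":0,"wz":0,"dx":0,"dy":0,"dz":0,"hand":0.6}]' 45
```

```text
clock: 23.18
tool_pos: [0.3877, -0.3246, 0.0031]
eef_rot: [0.995, 0.104, 0.001, -0.0]
contact_force: [-1.6, 2.1, 0.8]
opening: 0.621
finger_force: 1.0
clock: 23.52
tool_pos: [0.3876, -0.3242, 0.003]
eef_rot: [0.995, 0.104, 0.001, -0.0]
contact_force: [-1.1, 1.6, 5.3]
opening: 0.578
finger_force: 45.0
```

```bash
python3 -m jog '[{"wx":0,"wy":0,"wz":0,"dx":0,"dy":0,"dz":0.04,"hand":0.6},{"wx":0,"wy":0,"wz":0,"dx":0,"dy":0,"dz":0.08,"hand":0.6},{"wx":0,"wy":0,"wz":0,"dx":0,"dy":0,"dz":0.08,"hand":0.6},{"wx":0,"wy":0,"wz":0,"dx":0,"dy":0.06,"dz":0.06,"hand":0.6},{"wx":0,"wy":0,"wz":0,"dx":0,"dy":0.11,"dz":0,"hand":0.6}]' 45
python3 -m jog '[{"wx":0,"wy":0,"wz":0,"dx":0.03,"dy":0.11,"dz":0,"hand":0.6},{"wx":0,"wy":0,"wz":0,"dx":0.08,"dy":0.11,"dz":0,"hand":0.6},{"wx":0,"wy":0,"wz":0,"dx":0.12,"dy":0,"dz":0,"hand":0.6},{"wx":0,"wy":0,"wz":0,"dx":0.12,"dy":0,"dz":0,"hand":0.6},{"wx":0,"wy":0,"wz":0,"dx":0.12,"dy":0,"dz":0,"hand":0.6}]' 45
python3 -m jog '[{"wx":0,"wy":0,"wz":0,"dx":0.12,"dy":0,"dz":0,"hand":0.6},{"wx":0,"wy":0,"wz":0,"dx":0.12,"dy":0,"dz":0,"hand":0.6},{"wx":0,"wy":0,"wz":0,"dx":0.1,"dy":0,"dz":0,"hand":0.6},{"wx":0,"wy":0,"wz":0,"dx":0,"dy":0,"dz":0,"hand":0.6},{"wx":0,"wy":0,"wz":0,"dx":0,"dy":0,"dz":0,"hand":0.6}]' 45
```

```text
clock: 23.93
tool_pos: [0.3885, -0.2864, 0.0694]
eef_rot: [0.995, 0.1, 0.003, 0.002]
contact_force: [0.7, 1.6, -3.9]
opening: 0.579
finger_force: 45.0
clock: 24.35
tool_pos: [0.5058, -0.2268, 0.0675]
eef_rot: [0.995, 0.105, 0.0, -0.0]
contact_force: [1.0, -0.1, -3.3]
opening: 0.577
finger_force: 45.0
clock: 24.77
tool_pos: [0.5905, -0.2268, 0.0668]
eef_rot: [0.995, 0.104, 0.001, -0.0]
contact_force: [-1.0, 0.0, -3.7]
opening: 0.58
finger_force: 45.0
```

```bash
python3 -m jog '[{"wx":0,"wy":0,"wz":0,"dx":0.08,"dy":0,"dz":0,"hand":0.6},{"wx":0,"wy":0,"wz":0,"dx":0.08,"dy":0,"dz":0,"hand":0.6},{"wx":0,"wy":0,"wz":0,"dx":0,"dy":0,"dz":-0.1,"hand":0.6},{"wx":0,"wy":0,"wz":0,"dx":0,"dy":0,"dz":-0.1,"hand":0.6},{"wx":0,"wy":0,"wz":0,"dx":0,"dy":0,"dz":-0.06,"hand":0.6}]' 45
python3 -m jog '[{"wx":0,"wy":0,"wz":0,"dx":0,"dy":0,"dz":0,"hand":0.6},{"wx":0,"wy":0,"wz":0,"dx":0,"dy":0,"dz":0,"hand":0.6},{"wx":0,"wy":0,"wz":0,"dx":0,"dy":0,"dz":0,"hand":0.6}]' 45
```

```text
clock: 25.18
tool_pos: [0.6266, -0.2278, -0.0002]
eef_rot: [0.995, 0.104, -0.002, -0.0]
contact_force: [-0.7, -1.1, -3.8]
opening: 0.581
finger_force: 45.0
clock: 25.43
tool_pos: [0.6304, -0.2273, 0.0038]
eef_rot: [0.995, 0.104, 0.002, 0.0]
contact_force: [0.5, -0.2, -2.9]
opening: 0.578
finger_force: 45.0
```

```bash
python3 -m jog '[{"wx":0,"wy":0,"wz":0,"dx":0,"dy":0,"dz":-0.05,"hand":0.6},{"wx":0,"wy":0,"wz":0,"dx":0,"dy":0,"dz":-0.03,"hand":0.6},{"wx":0,"wy":0,"wz":0,"dx":0,"dy":0,"dz":-0.015,"hand":0.6},{"wx":0,"wy":0,"wz":0,"dx":0,"dy":0,"dz":0,"hand":0.6},{"wx":0,"wy":0,"wz":0,"dx":0,"dy":0,"dz":0,"hand":0.6}]' 45
```

```text
clock: 25.85
tool_pos: [0.6299, -0.227, -0.0213]
eef_rot: [0.995, 0.104, 0.001, -0.0]
contact_force: [0.1, -1.1, -2.8]
opening: 0.582
finger_force: 45.0
```

```bash
python3 -m jog '[{"wx":0,"wy":0,"wz":0,"dx":0,"dy":0,"dz":-0.008,"hand":0.6},{"wx":0,"wy":0,"wz":0,"dx":0,"dy":0,"dz":-0.006,"hand":0.6},{"wx":0,"wy":0,"wz":0,"dx":0,"dy":0,"dz":0,"hand":0.6},{"wx":0,"wy":0,"wz":0,"dx":0,"dy":0,"dz":0,"hand":0.6}]' 45
python3 -m jog '[{"wx":0,"wy":0,"wz":0,"dx":0,"dy":0,"dz":0,"hand":0.3},{"wx":0,"wy":0,"wz":0,"dx":0,"dy":0,"dz":0,"hand":0},{"wx":0,"wy":0,"wz":0,"dx":0,"dy":0,"dz":0,"hand":0},{"wx":0,"wy":0,"wz":0,"dx":0,"dy":0,"dz":0,"hand":0},{"wx":0,"wy":0,"wz":0,"dx":0,"dy":0,"dz":0,"hand":0}]' 45
python3 -m jog '[{"wx":0,"wy":0,"wz":0,"dx":0,"dy":0,"dz":0.05,"hand":0},{"wx":0,"wy":0,"wz":0,"dx":0,"dy":0,"dz":0.14,"hand":0},{"wx":0,"wy":0,"wz":0,"dx":0,"dy":0,"dz":0.14,"hand":0},{"wx":0,"wy":0,"wz":0,"dx":-0.121,"dy":0,"dz":0,"hand":0},{"wx":0,"wy":0,"wz":0,"dx":-0.121,"dy":0,"dz":0,"hand":0}]' 45
python3 -m jog '[{"wx":0,"wy":0,"wz":-0.056,"dx":-0.121,"dy":0,"dz":0,"hand":0},{"wx":0,"wy":0,"wz":-0.056,"dx":-0.121,"dy":0,"dz":0,"hand":0},{"wx":0,"wy":0,"wz":-0.056,"dx":-0.121,"dy":0,"dz":0,"hand":0},{"wx":0,"wy":0,"wz":-0.056,"dx":-0.121,"dy":0,"dz":0,"hand":0},{"wx":0,"wy":0,"wz":-0.056,"dx":-0.121,"dy":0,"dz":0,"hand":0}]' 45
python3 -m jog '[{"wx":0,"wy":0,"wz":-0.056,"dx":0,"dy":0,"dz":0,"hand":0},{"wx":0,"wy":0,"wz":-0.056,"dx":0,"dy":0,"dz":0,"hand":0},{"wx":0,"wy":0,"wz":0,"dx":0,"dy":0,"dz":0,"hand":0},{"wx":0,"wy":0,"wz":0,"dx":0,"dy":0,"dz":0,"hand":0}]' 45
python3 - <<'E'
from h import *
from scipy.spatial.transform import Rotation as Ro
y=Ro.from_quat(r.get_state()["eef_rot"]).as_matrix()[:,1];print("closing deg",np.degrees(np.arctan2(y[1],y[0]))%180)
a=r.snapshot("scene");cv2.imwrite("pics/scene3.png",a[:,:,::-1])
f=lambda x:cv2.resize(x[:,:,::-1],(390,390),interpolation=2)
cv2.imwrite("pics/q1.png",np.hstack([f(a[200:260,90:150]),f(a[262:322,155:215])]))
E
```

```text
clock: 26.18
tool_pos: [0.6301, -0.2271, -0.0244]
eef_rot: [0.995, 0.104, 0.001, -0.0]
contact_force: [-0.9, 0.3, -4.3]
opening: 0.582
finger_force: 45.0
clock: 26.6
tool_pos: [0.6304, -0.2271, -0.0241]
eef_rot: [0.995, 0.104, 0.001, -0.0]
contact_force: [0.8, -1.2, -0.3]
opening: 0.934
finger_force: 0.0
clock: 27.02
tool_pos: [0.573, -0.2266, 0.0617]
eef_rot: [0.995, 0.104, 0.005, 0.001]
contact_force: [-0.3, -0.8, -1.1]
opening: 1.0
finger_force: 0.0
clock: 27.43
tool_pos: [0.4176, -0.2272, 0.0593]
eef_rot: [0.984, -0.178, 0.002, 0.0]
contact_force: [-0.3, -1.0, -1.1]
opening: 1.004
finger_force: 0.0
clock: 27.77
tool_pos: [0.4193, -0.2271, 0.0588]
eef_rot: [0.959, -0.282, 0.002, 0.0]
contact_force: [-0.5, -0.5, -0.5]
opening: 0.998
finger_force: 0.0
closing deg 57.25124391622494
```

View pics/q1.png

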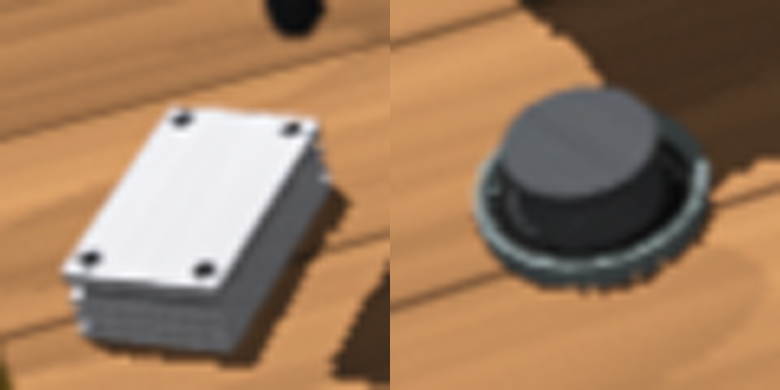

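```bash
python3 -m jog '[{"wx":0,"wy":0,"wz":0,"dx":-0.042,"dy":-0.1267,"dz":0,"hand":0},{"wx":0,"wy":0,"wz":0,"dx":-0.042,"dy":-0.1267,"dz":0,"hand":0},{"wx":0,"wy":0,"wz":0,"dx":-0.042,"dy":-0.1267,"dz":0,"hand":0},{"wx":0,"wy":0,"wz":0,"dx":0,"dy":0,"dz":-0.08,"hand":0},{"wx":0,"wy":0,"wz":0,"dx":0,"dy":0,"dz":-0.08,"hand":0}]' 55
python3 -m jog '[{"wx":0,"wy":0,"wz":0,"dx":0,"dy":0,"dz":0,"hand":0},{"wx":0,"wy":0,"wz":0,"dx":0,"dy":0,"dz":0,"hand":0},{"wx":0,"wy":0,"wz":0,"dx":0,"dy":0,"dz":0,"hand":0}]' 55
```

```text
clock: 28.23
tool_pos: [0.3863, -0.3264, 0.0183]
eef_rot: [0.958, -0.286, 0.003, 0.001]
contact_force: [0.0, 1.4, -0.6]
opening: 1.001
finger_force: 0.0
clock: 28.48
tool_pos: [0.3876, -0.3216, 0.0186]
eef_rot: [0.959, -0.283, 0.001, 0.0]
contact_force: [-0.8, 0.1, 1.4]
opening: 1.0
finger_force: 0.0
```

```bash
python3 -m jog '[{"wx":0,"wy":0,"wz":0,"dx":0,"dy":0,"dz":-0.07,"hand":0},{"wx":0,"wy":0,"wz":0,"dx":0,"dy":0,"dz":-0.06,"hand":0},{"wx":0,"wy":0,"wz":0,"dx":0,"dy":0,"dz":-0.04,"hand":0},{"wx":0,"wy":0,"wz":0,"dx":0,"dy":0,"dz":0,"hand":0},{"wx":0,"wy":0,"wz":0,"dx":0,"dy":0,"dz":0,"hand":0}]' 55
```

```text
clock: 28.9
tool_pos: [0.3876, -0.3217, -0.0238]
eef_rot: [0.959, -0.283, 0.001, 0.0]
contact_force: [-0.5, -0.4, -0.9]
opening: 1.0
finger_force: 0.0
```

```bash
python3 -m jog '[{"wx":0,"wy":0,"wz":0,"dx":0,"dy":0,"dz":-0.018,"hand":0},{"wx":0,"wy":0,"wz":0,"dx":0,"dy":0,"dz":0,"hand":0.3},{"wx":0,"wy":0,"wz":0,"dx":0,"dy":0,"dz":0,"hand":0.5},{"wx":0,"wy":0,"wz":0,"dx":0,"dy":0,"dz":0,"hand":0.5},{"wx":0,"wy":0,"wz":0,"dx":0,"dy":0,"dz":0,"hand":0.5}]' 55
python3 -m jog '[{"wx":0,"wy":0,"wz":0,"dx":0,"dy":0,"dz":0,"hand":0.5},{"wx":0,"wy":0,"wz":0,"dx":0,"dy":0,"dz":0,"hand":0.5},{"wx":0,"wy":0,"wz":0,"dx":0,"dy":0,"dz":0,"hand":0.5},{"wx":0,"wy":0,"wz":0,"dx":0,"dy":0,"dz":0,"hand":0.5}]' 55
```

```text
clock: 29.32
tool_pos: [0.387, -0.3223, -0.0286]
eef_rot: [0.959, -0.284, 0.001, 0.0]
contact_force: [0.3, 0.3, -0.3]
opening: 0.718
finger_force: 0.0
clock: 29.65
tool_pos: [0.3874, -0.3218, -0.0287]
eef_rot: [0.959, -0.283, 0.002, 0.0]
contact_force: [1.2, 1.9, 5.9]
opening: 0.676
finger_force: 55.0
```

```bash
python3 -m jog '[{"wx":0,"wy":0,"wz":0,"dx":0,"dy":0,"dz":0.04,"hand":0.5},{"wx":0,"wy":0,"wz":0,"dx":0,"dy":0,"dz":0.08,"hand":0.5},{"wx":0,"wy":0,"wz":0,"dx":0,"dy":0,"dz":0.1,"hand":0.5},{"wx":0,"wy":0,"wz":0,"dx":0,"dy":0.04,"dz":0.1,"hand":0.5},{"wx":0,"wy":0,"wz":0,"dx":0,"dy":0.1,"dz":0,"hand":0.5}]' 55
python3 -m jog '[{"wx":0,"wy":0,"wz":0,"dx":0,"dy":0.13,"dz":0,"hand":0.5},{"wx":0,"wy":0,"wz":0,"dx":0,"dy":0.14,"dz":0,"hand":0.5},{"wx":0,"wy":0,"wz":0,"dx":0,"dy":0.14,"dz":0,"hand":0.5},{"wx":0,"wy":0,"wz":0,"dx":0,"dy":0.14,"dz":0,"hand":0.5},{"wx":0,"wy":0,"wz":0,"dx":0,"dy":0.14,"dz":0,"hand":0.5}]' 55
python3 -m jog '[{"wx":0,"wy":0,"wz":0.05,"dx":0,"dy":0.14,"dz":0,"hand":0.5},{"wx":0,"wy":0,"wz":0.05,"dx":0,"dy":0.14,"dz":0,"hand":0.5},{"wx":0,"wy":0,"wz":0.05,"dx":0,"dy":0.14,"dz":0,"hand":0.5},{"wx":0,"wy":0,"wz":0.05,"dx":0,"dy":0.14,"dz":0,"hand":0.5},{"wx":0,"wy":0,"wz":0.05,"dx":0,"dy":0.14,"dz":0,"hand":0.5}]' 55
python3 -m jog '[{"wx":0,"wy":0,"wz":0.04,"dx":0,"dy":0.12,"dz":0,"hand":0.5},{"wx":0,"wy":0,"wz":0.04,"dx":0,"dy":0.12,"dz":0,"hand":0.5},{"wx":0,"wy":0,"wz":0,"dx":0,"dy":0,"dz":0,"hand":0.5},{"wx":0,"wy":0,"wz":0,"dx":0,"dy":0,"dz":0,"hand":0.5}]' 55
```

```text
clock: 30.07
tool_pos: [0.3874, -0.2926, 0.0537]
eef_rot: [0.958, -0.288, 0.004, 0.002]
contact_force: [0.7, -0.6, -4.1]
opening: 0.677
finger_force: 55.0
clock: 30.48
tool_pos: [0.3861, -0.1137, 0.0507]
eef_rot: [0.959, -0.284, 0.001, 0.001]
contact_force: [1.1, -0.1, -4.6]
opening: 0.675
finger_force: 55.0
clock: 30.9
tool_pos: [0.3892, 0.0611, 0.054]
eef_rot: [0.999, -0.035, -0.002, 0.001]
contact_force: [1.8, -0.0, -3.8]
opening: 0.673
finger_force: 55.0
clock: 31.23
tool_pos: [0.3896, 0.1218, 0.0541]
eef_rot: [0.999, 0.044, -0.002, 0.0]
contact_force: [-0.1, -1.6, -4.7]
opening: 0.677
finger_force: 55.0
```

```bash
python3 -m jog '[{"wx":0,"wy":0,"wz":0,"dx":0.007,"dy":0.13,"dz":0,"hand":0.5},{"wx":0,"wy":0,"wz":0,"dx":0.007,"dy":0.13,"dz":0,"hand":0.5},{"wx":0,"wy":0,"wz":0,"dx":0.007,"dy":0.13,"dz":0,"hand":0.5},{"wx":0,"wy":0,"wz":0,"dx":0.007,"dy":0.13,"dz":0,"hand":0.5},{"wx":0,"wy":0,"wz":0,"dx":0.006,"dy":0.13,"dz":0,"hand":0.5}]' 55
python3 -m jog '[{"wx":0,"wy":0,"wz":0,"dx":0,"dy":0.13,"dz":0,"hand":0.5},{"wx":0,"wy":0,"wz":0,"dx":0,"dy":0,"dz":0,"hand":0.5},{"wx":0,"wy":0,"wz":0,"dx":0,"dy":0,"dz":0,"hand":0.5},{"wx":0,"wy":0,"wz":0,"dx":0,"dy":0,"dz":0,"hand":0.5}]' 55
```

```text
clock: 31.65
tool_pos: [0.3981, 0.2813, 0.0539]
eef_rot: [0.999, 0.041, -0.002, 0.002]
contact_force: [1.2, 0.1, -4.5]
opening: 0.673
finger_force: 55.0
clock: 31.98
tool_pos: [0.3979, 0.3119, 0.0537]
eef_rot: [0.999, 0.041, -0.002, 0.003]
contact_force: [0.2, -0.9, -4.8]
opening: 0.672
finger_force: 55.0
```

```bash
python3 -m jog '[{"wx":0,"wy":0,"wz":0,"dx":0,"dy":0.036,"dz":0,"hand":0.5},{"wx":0,"wy":0,"wz":0,"dx":0,"dy":0,"dz":-0.08,"hand":0.5},{"wx":0,"wy":0,"wz":0,"dx":0,"dy":0,"dz":-0.08,"hand":0.5},{"wx":0,"wy":0,"wz":0,"dx":0,"dy":0,"dz":-0.06,"hand":0.5},{"wx":0,"wy":0,"wz":0,"dx":0,"dy":0,"dz":0,"hand":0.5}]' 55
python3 -m jog '[{"wx":0,"wy":0,"wz":0,"dx":0,"dy":0,"dz":0,"hand":0.5},{"wx":0,"wy":0,"wz":0,"dx":0,"dy":0,"dz":0,"hand":0.5}]' 55
```

```text
clock: 32.4
tool_pos: [0.397, 0.3216, -0.003]
eef_rot: [0.999, 0.042, -0.003, 0.003]
contact_force: [0.1, -1.3, -4.1]
opening: 0.675
finger_force: 55.0
clock: 32.57
tool_pos: [0.3986, 0.3237, -0.0]
eef_rot: [0.999, 0.042, -0.001, 0.001]
contact_force: [0.4, -0.9, -4.0]
opening: 0.674
finger_force: 55.0
```

```bash
python3 -m jog '[{"wx":0,"wy":0,"wz":0,"dx":0,"dy":-0.008,"dz":-0.04,"hand":0.5},{"wx":0,"wy":0,"wz":0,"dx":0,"dy":0,"dz":-0.025,"hand":0.5},{"wx":0,"wy":0,"wz":0,"dx":0,"dy":0,"dz":-0.015,"hand":0.5},{"wx":0,"wy":0,"wz":0,"dx":0,"dy":0,"dz":0,"hand":0.5},{"wx":0,"wy":0,"wz":0,"dx":0,"dy":0,"dz":0,"hand":0.5}]' 55
```

```text
clock: 32.98
tool_pos: [0.3981, 0.3221, -0.0204]
eef_rot: [0.999, 0.042, -0.002, 0.001]
contact_force: [0.3, -0.2, -3.6]
opening: 0.676
finger_force: 55.0
```

```bash
python3 -m jog '[{"wx":0,"wy":0,"wz":0,"dx":0,"dy":0,"dz":-0.01,"hand":0.5},{"wx":0,"wy":0,"wz":0,"dx":0,"dy":0,"dz":-0.006,"hand":0.5},{"wx":0,"wy":0,"wz":0,"dx":0,"dy":0,"dz":0,"hand":0.5},{"wx":0,"wy":0,"wz":0,"dx":0,"dy":0,"dz":0,"hand":0.5}]' 55
python3 -m jog '[{"wx":0,"wy":0,"wz":0,"dx":0,"dy":0,"dz":0,"hand":0.25},{"wx":0,"wy":0,"wz":0,"dx":0,"dy":0,"dz":0,"hand":0},{"wx":0,"wy":0,"wz":0,"dx":0,"dy":0,"dz":0,"hand":0},{"wx":0,"wy":0,"wz":0,"dx":0,"dy":0,"dz":0,"hand":0},{"wx":0,"wy":0,"wz":0,"dx":0,"dy":0,"dz":0,"hand":0}]' 55
python3 -m jog '[{"wx":0,"wy":0,"wz":0,"dx":0,"dy":0,"dz":0.05,"hand":0},{"wx":0,"wy":0,"wz":0,"dx":0,"dy":0,"dz":0.14,"hand":0},{"wx":0,"wy":0,"wz":0,"dx":0,"dy":0,"dz":0.14,"hand":0},{"wx":0,"wy":0,"wz":0,"dx":0,"dy":0,"dz":0.14,"hand":0},{"wx":0,"wy":0,"wz":0,"dx":0,"dy":-0.1,"dz":0.1,"hand":0}]' 55
python3 -m jog '[{"wx":0,"wy":0,"wz":0,"dx":0,"dy":-0.15,"dz":0,"hand":0},{"wx":0,"wy":0,"wz":0,"dx":0,"dy":-0.15,"dz":0,"hand":0},{"wx":0,"wy":0,"wz":0,"dx":0,"dy":-0.15,"dz":0,"hand":0},{"wx":0,"wy":0,"wz":0,"dx":0,"dy":0,"dz":0,"hand":0},{"wx":0,"wy":0,"wz":0,"dx":0,"dy":0,"dz":0,"hand":0}]' 55
python3 - <<'E'
from h import *
a=r.snapshot("scene")
cv2.imwrite("pics/f1.png",cv2.resize(a[130:330,80:450][:,:,::-1],None,fx=2.1,fy=2.1,interpolation=2))
E
```

```text
clock: 33.32
tool_pos: [0.3981, 0.322, -0.0246]
eef_rot: [0.999, 0.042, -0.002, 0.001]
contact_force: [0.2, 0.5, -4.6]
opening: 0.677
finger_force: 55.0
clock: 33.73
tool_pos: [0.3982, 0.3221, -0.0244]
eef_rot: [0.999, 0.042, -0.001, 0.001]
contact_force: [-0.0, -0.1, -0.3]
opening: 0.993
finger_force: 0.0
clock: 34.15
tool_pos: [0.3988, 0.3035, 0.121]
eef_rot: [0.999, 0.045, 0.001, -0.004]
contact_force: [1.3, 0.3, -0.4]
opening: 1.002
finger_force: 0.0
clock: 34.57
tool_pos: [0.3981, 0.1819, 0.1181]
eef_rot: [0.999, 0.04, -0.002, 0.001]
contact_force: [0.2, -0.2, 0.4]
opening: 0.998
finger_force: 0.0
```

View pics/f1.png

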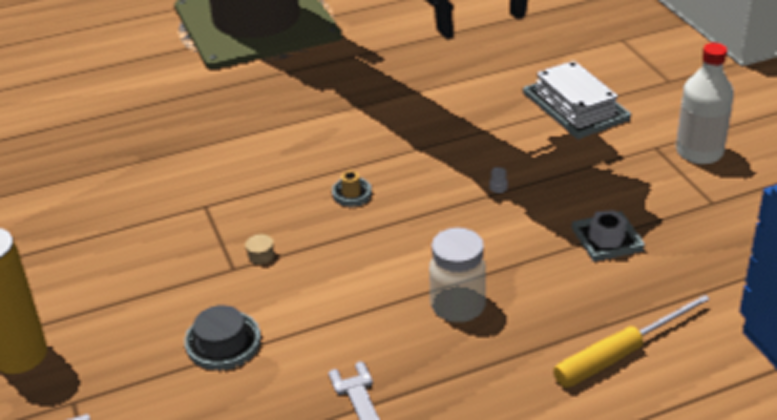

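All four parts sit flat in their trays: bush at (350,187), nut at (608,230), pulley at (222,333), head at (577,92). The jar and the bottle have not moved.

```bash
python3 -c "
from plant import r
print(r.finish_job())"
```

```text
the job is handed in; nothing more can be done
None
```

The job is handed in at about 35 s on the clock: the last picture shows bush, nut, pulley and head each flat in its own tray, with the jar and oil bottle where they started; the judge returned no verdict, and the reported TCP read about 38 mm below the real fingertips, which I corrected for after touching down lightly (about 20 N) on the bush.

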